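Check the turned parts on the bench caliper and book them

ROBOT

A 7-joint arm with a two-finger parallel gripper is mounted at the origin on a cart in front of the work surface, level with it; the furniture and walls round the work are solid. World frame = base frame: x ahead of the robot, y to its left, z up, the work surface at z = 0. Lengths are in m, angles in rad, forces in N, time in s.
With the tool pointing down it reaches from about 0.4 to 0.875 m from the base axis. Payload 19.3 kg.
Tool frame: the origin (TCP) lies at the very end of the fingers, on their centre line; the grasp point (between the pads) lies 19 mm behind it; z points along the fingers, y is the direction in which the jaws open and shut (so a half turn about z gives the same grasp; the last joint's range is limited). The gripper opens to 85 mm and grips with 20 to 120 N. Pads are 22 mm wide; open, the fingers measure 114 mm over their backs; the gripper's body (76 mm by 85 mm) begins 54 mm behind the grasp point. The pads swing forward as they close: fully open they stand 13 mm farther back than shut.
Start: joints at [1.086, 0.521, -0.036, 1.599, 0.021, 1.021, -0.113], TCP at [0.252, -0.572, 0.231] pointing down, gripper open.
Joint ranges: [-2.91, 2.91], [-0.3, 2.13], [-1.5, 1.42], [0.17, 2.43], [-1.26, 4.41], [0.16, 1.93], [-2.52, 2.52]. Speed limits (rad/s): [1.89, 1.89, 2.39, 2.39, 3.01, 3.01, 3.01].

INTERFACE

Orientations are given as [roll, pitch, yaw] about the fixed x, y, z axes, in that order (R = Rz(yaw) Ry(pitch) Rx(roll)).
In Python, from workcell import bot gives the robot as it stands.
- The arm moves only by the tool carry_out, never from a script. Its argument "targets" is a list of rows, each a list of 7 numbers: the shift along the tool's x, y, z in mm, then the turn, a rotation vector about the tool's x, y, z in units of 6 degrees (1.0 is 6 degrees), then the closure in counts, from 0 (fully open) to 255 (shut). A call has 1 to 5 rows; each row shifts and turns the commanded pose from where the row before left it, along the tool's axes as they then stand; what a row does not reach is not made up. A row lasts 1/12 s, in which the tool goes at most 41.7 mm and 7.16 degrees, less where a joint would pass 70% of its speed; a pose out of reach is approached as far as the arm can. A call is refused whole if a number of a shift passes 41.7 or a number of a turn 1, either way. A call with a gripper value outside its range is refused whole. The fingers move at their own pace and stop on an object; "force" is the grip in N (left out, the last holds). Time passes only in rows, so rows that do not move let the fingers close. It gives the time, the measured TCP pose, the force and the opening at its end, in the units of the state.
- bot.observe(): the state, without advancing time (a new reading comes with each control period).
- bot.grab_frame(name): name is "side" or "top"; returns a dict with "color" (400x640x3 uint8, red, green, blue), "z_map" (400x640 float32, m along the optical axis (not along the pixel's ray), 0 where there is no reading), "K" (3x3 intrinsics, pixels), "cam_to_world" (4x4, takes a point from camera to world coordinates). Camera axes: x right, y down, z forward; pixel columns grow to the right and rows downward; lengths in m; the calibration is good to about 2 mm. A picture is of the moment at which its call begins.
- bot.job_done(): hands the job in, once; it reports no verdict.
The state is a dict: "clock": time; "qpos": joint angles; "qd": joint speeds; "joint_efforts": joint torques, N m; "position": TCP position; "tool_rot": TCP orientation; "force": force on the tool from outside, world axes, zero at the start; "moment": the same for the moment, N m; "grip_width": finger opening in m.
Only numpy, scipy, OpenCV 4.12 (cv2) and the standard library are available. Lean on these libraries where they do the work, as an engineer would, in place of code of your own. Each camera call takes 0.05 s, during which the arm holds its last target. There are 200 camera calls.

TASK

Measure the loose parts standing on the right of the bench (tube, square block, roller, rod - whichever are there) with the bench caliper: first shut its empty jaws and press the left key on the readout box to zero it. Then take the parts one at a time from the widest to the narrowest: stand the part on the caliper's base between the jaws, let go of it, close the sliding jaw gently onto it until both jaws touch it, without tilting the jaw, press the middle key while it sits there, and put the part standing up in the grey tray. When all are in the tray, press the right key; press the keys one at a time and leave the mug, stamp and hole punch alone.

Things in the scene. Friction and masses are not known exactly. Their poses are not given: they have to be found in the camera images.
- tube_mid (a point): Thick-walled aluminium tube, outside diameter 50 mm, bore 32 mm, 50 mm tall, standing on end; this point is its centre, half-way up (25 mm above its foot), z along its axis. Absent in some runs
- block_mid (a point): Square steel block, 40 x 40 mm (sides along its x and y), 50 mm tall, standing on end; this point is its centre, half-way up (25 mm above its foot), z along its axis. Absent in some runs
- roller_mid (a point): Dark steel roller, plain solid cylinder, diameter 30 mm, 50 mm tall, standing on end; this point is its centre, half-way up (25 mm above its foot), z along its axis. Absent in some runs
- rod_mid (a point): Short brass rod, plain solid cylinder, diameter 20 mm, 50 mm tall, standing on end; this point is its centre, half-way up (25 mm above its foot), z along its axis. Absent in some runs
- caliper: Bench caliper, fixed: steel beam along own y on a grey base plate 85 (x) x 225 (y) x 12 mm. Fixed jaw at the +y end (robot's left), sliding jaw to its -y side; both are bars 14 mm wide pointing to own -x, towards the robot. Jaws span heights 16 to 30 mm above the bench, beam and slide up to 32.5 mm, only the thumb tab higher: a part gripped above that clears them
- caliper_mouth (a point): Point on the fixed jaw's measuring face, midway along the free jaw length, at the height of the base plate's top (12 mm above the bench) on which parts stand. Axes as the caliper's. The gap runs from here towards -y over the length given by joint caliper_jaw. The jaws end 24 mm before it (-x); the beam's front edge is 30 mm, its centre line 38 mm behind it (+x)
- thumb_tab (a point): Black upright thumb tab of the sliding jaw, by which the jaw is pushed, or pinched and slid: 12 mm thick along own y (the beam), 24 mm wide along x, top 66 mm above the bench. This point is 8 mm below its top, 58 mm above the bench. The tab's middle is 55 mm to -y of the jaw's measuring face, on the beam's centre line; under it the slide's top is at 32.5 mm
- jaw_face (a point): Point on the sliding jaw's measuring face, straight opposite caliper_mouth and at the same height; moves with the jaw, axes as the caliper's. Both faces touch a part when it stands half its width from each
- caliper_jaw (a joint): Caliper opening in m: gap between the two measuring faces, 0 = shut, 0.085 = fully open; the jaw moves along the caliper's own -y as it grows and stays where it is left (friction about 2 N)
- jaw_rock (a joint): Tilt of the sliding jaw on its beam, rad about the vertical; 0 = square. Sprung (20 N m/rad): pushing hard, or pushing or twisting away from the beam line, tilts it
- zero_key (a joint): Zero key (round white key, 24 mm across, on the readout box, sprung, 6 mm travel, fully down at 4 N). 0 = up, grows in m as it is pressed; it counts as pressed from 3 mm
- store_key (a joint): Store key (round white key, 24 mm across, on the readout box, sprung, 6 mm travel, fully down at 4 N). 0 = up, grows in m as it is pressed; it counts as pressed from 3 mm
- send_key (a joint): Send key (round white key, 24 mm across, on the readout box, sprung, 6 mm travel, fully down at 4 N). 0 = up, grows in m as it is pressed; it counts as pressed from 3 mm
- zero_key_top (a point): centre of the top face of the zero key (moves with it): the left one (own +y) of the three in a row, 45 mm apart, at the near edge of the grey readout box (70 x 150 mm, 22 mm tall, fixed, dark display behind the keys)
- store_key_top (a point): centre of the top face of the store key (moves with it): the middle one
- send_key_top (a point): centre of the top face of the send key (moves with it): the right one (own -y)
- tray_floor (a point): Middle of the inner floor (4 mm above the bench) of a fixed grey open tray, outside 200 (own x) x 145 (own y) mm, walls 4 mm thick, 32 mm tall
- mug: White mug, bystander, 92 x 127 x 95 mm; origin under its middle
- stamp: Wooden office stamp with a round knob, bystander, 28 x 44 x 80 mm; origin under its middle
- punch: Hole punch, bystander, 103 x 146 x 69 mm; origin under its middle
Not all that is in view belongs to the job. Leave any green look-alike of the part that bears roller_mid alone.

How it is judged:
By the outcome, as a careful person would: the job done as asked, in the order asked, and still so for the second after the job is handed in, with the robot touching nothing.
Of tube, block, roller, rod only 2 to 3 are there at a start; the rules pass over those that are not, and their reading is None.
At some moment in a run one of tube, block may be knocked a few centimetres aside while the robot is not near it.
It also fails if it takes over 210 s, if anything falls off the work surface, if the arm or the gripper's body presses on something with over 40 N, if the wrist force passes 120 N, or if a joint passes its speed limit or range.

## Working session

There is one attempt and no reset: what is moved stays moved. The work goes in short steps, Python scripts to look and compute and a tool call to move; the robot and the scene stay as the last step left them, time stands still between calls to the robot, and variables do not carry over. Pictures are saved under pics/ and viewed, about 12 in all and at most 16, crops included, and the job is handed in when it is done.

Besides the shell and the picture viewer there is one more tool, called after "Call:" by a JSON object that holds its "fn" and its "kwargs", one argument or row to a line. carry_out: Moves the arm, as the interface text tells. Its arguments: {"type":"object","properties":{"targets":{"type":"array","items":{"type":"array","items":{"type":"number"}}},"force":{"type":"number"}},"required":["targets"]}

```bash
ls; mkdir -p pics; python3 - <<'E'
from workcell import bot
import cv2, numpy as np
s=bot.observe(); print({k:np.round(v,3).tolist() for k,v in s.items()})
for n in ("top","side"):
    f=bot.grab_frame(n); cv2.imwrite(f"pics/{n}0.png",f["color"][:,:,::-1]); np.savez(f"/tmp/{n}0.npz",**f)
    print(n,np.round(f["K"],1).tolist(),np.round(f["cam_to_world"],3).tolist())
E
```

```text
pics
{'clock': 0.0, 'qpos': [1.086, 0.522, -0.036, 1.6, 0.021, 1.021, -0.113], 'qd': [0.001, -0.0, 0.001, 0.0, 0.0, 0.002, 0.0], 'joint_efforts': [0.0, -92.711, 1.98, -36.994, 0.018, 0.008, -0.0], 'position': [0.252, -0.572, 0.231], 'tool_rot': [-3.14, 0.0, 0.415], 'force': [-0.896, -0.184, -0.2], 'moment': [-0.011, 0.021, 0.024], 'grip_width': 0.085}
top [[510.5, 0.0, 321.8], [0.0, 510.5, 191.9], [0.0, 0.0, 1.0]] [[0.099, -0.975, 0.201, 0.203], [-0.995, -0.097, 0.022, -0.135], [-0.002, -0.202, -0.979, 1.764], [0.0, 0.0, 0.0, 1.0]]
side [[468.8, 0.0, 321.4], [0.0, 468.8, 206.6], [0.0, 0.0, 1.0]] [[0.971, -0.152, 0.186, 0.274], [-0.24, -0.565, 0.79, -1.142], [-0.015, -0.811, -0.584, 0.85], [0.0, 0.0, 0.0, 1.0]]
```

View pics/top0.png

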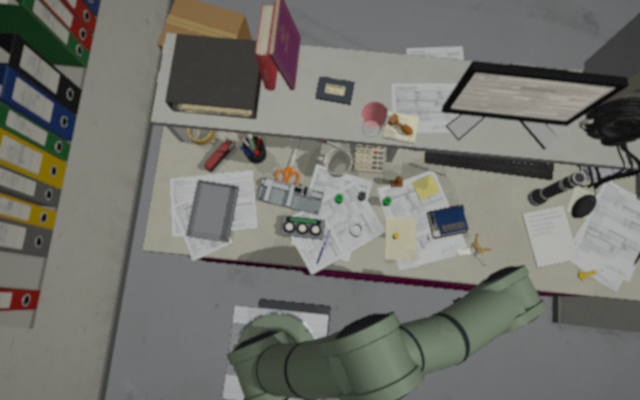

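View pics/side0.png

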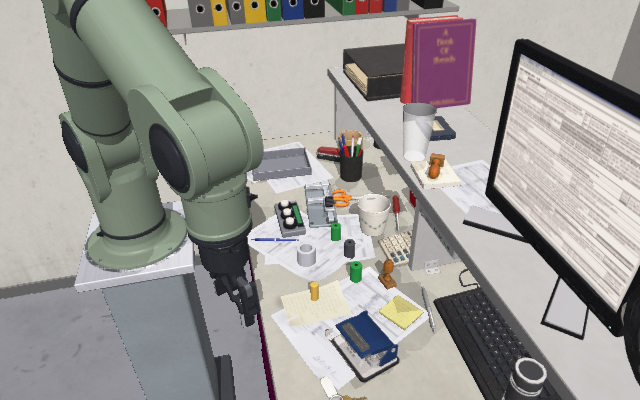

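```bash
cat > h.py <<'E'
import numpy as np, cv2
from workcell import bot
def cloud(f):
    K=f["K"]; z=f["z_map"].astype(float); v,u=np.mgrid[:z.shape[0],:z.shape[1]]
    P=np.stack([(u-K[0,2])/K[0,0]*z,(v-K[1,2])/K[1,1]*z,z],-1)
    T=f["cam_to_world"]; W=P@T[:3,:3].T+T[:3,3]; W[z<=0]=np.nan; return W
def ray(f,u,v,h):
    K=f["K"];T=f["cam_to_world"]; d=T[:3,:3]@np.array([(u-K[0,2])/K[0,0],(v-K[1,2])/K[1,1],1]); o=T[:3,3]
    return o+d*(h-o[2])/d[2]
def crop(img,x0,x1,y0,y1,s,name):
    cv2.imwrite(name,cv2.resize(img[y0:y1,x0:x1,::-1],None,fx=s,fy=s,interpolation=cv2.INTER_CUBIC))
def proj(f,p):
    T=np.linalg.inv(f["cam_to_world"]); q=T[:3,:3]@np.asarray(p)+T[:3,3]; q=f["K"]@q; return q[:2]/q[2]
def ortho(f,x0,x1,y0,y1,name,res=0.001,z=None):
    # height map of the region, rows = x (far at top), columns = y (left = +y)
    pass
E
python3 - <<'E'
from h import *
t=dict(np.load('/tmp/top0.npz')); s=dict(np.load('/tmp/side0.npz'))
crop(t["color"],160,480,130,270,2.5,"pics/topc.png")
crop(s["color"],230,430,130,330,3,"pics/sidec.png")
W=cloud(t)
for n,(u,v) in dict(bench=(270,240),tube=(356,230),roller=(361,197),rod=(396,236),g1=(339,198),g2=(387,202),tray=(213,210),k1=(289,226),k2=(303,227),k3=(317,228),shelf=(300,120),mug=(335,157),bench2=(340,215)).items():
    print(n,np.round(W[v,u],3), "bench-ray",np.round(ray(t,u,v,0),3))
# shelf edge
m=(W[...,2]>0.15)&(W[...,0]>0.4)&(W[...,1]>-0.3)&(W[...,1]<0.4)
print('shelf z',np.nanpercentile(W[m][:,2],[5,50,95]),'x min',np.nanpercentile(W[m][:,0],[0.5,2,5]))
E
```

```text
bench [0.378 0.065 0.003] bench-ray [0.378 0.065 0.   ]
tube [ 0.442 -0.228  0.003] bench-ray [ 0.442 -0.228  0.   ]
roller [ 0.55  -0.232  0.054] bench-ray [ 0.561 -0.235  0.   ]
rod [ 0.428 -0.361  0.054] bench-ray [ 0.435 -0.368  0.   ]
g1 [ 0.539 -0.158  0.051] bench-ray [ 0.549 -0.159  0.   ]
g2 [ 0.542 -0.323  0.049] bench-ray [ 0.552 -0.328  0.   ]
tray [0.462 0.275 0.006] bench-ray [0.463 0.277 0.   ]
k1 [0.427 0.001 0.049] bench-ray [0.433 0.005 0.   ]
k2 [ 0.429 -0.046  0.04 ] bench-ray [ 0.435 -0.044  0.   ]
k3 [ 0.429 -0.094  0.053] bench-ray [ 0.436 -0.092  0.   ]
shelf [ 0.724 -0.014  0.282] bench-ray [0.823 0.009 0.   ]
mug [ 0.693 -0.131  0.015] bench-ray [ 0.697 -0.131  0.   ]
bench2 [ 0.489 -0.168  0.001] bench-ray [ 0.489 -0.168  0.   ]
shelf z [0.2734239  0.29012316 0.49390929] x min [0.67435334 0.67596652 0.68276245]
```

View pics/topc.png

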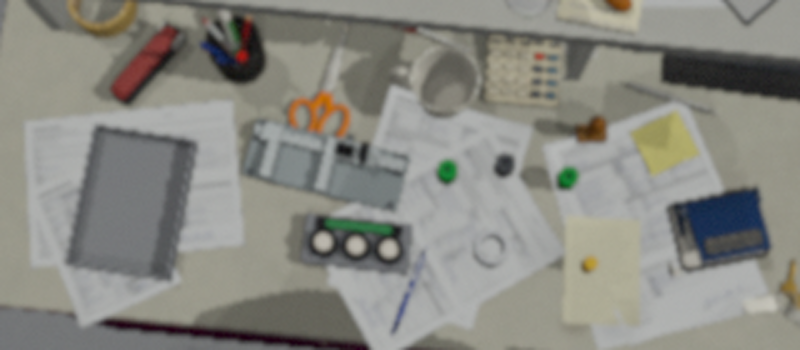

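View pics/sidec.png

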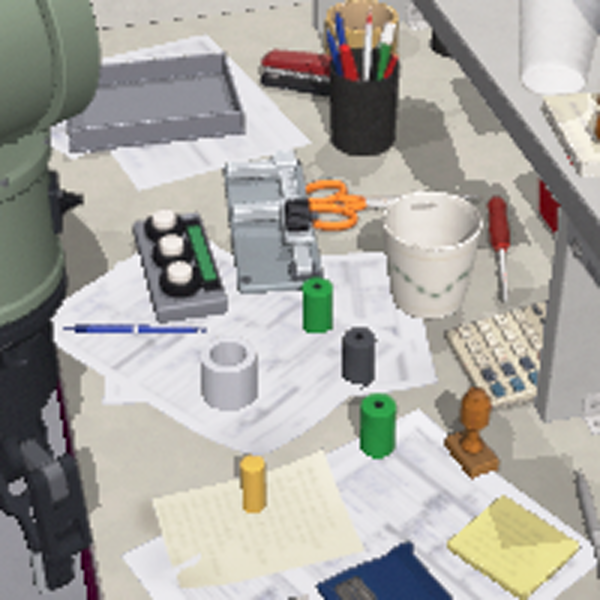

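```bash
cat >> h.py <<'E'
def rect(f,x0,x1,y0,y1,h,res=0.0005):
    """image of the plane z=h; row 0 = x1 (far), col 0 = y1 (left)"""
    w=int(round((y1-y0)/res)); n=int(round((x1-x0)/res))
    src=np.float32([proj(f,(x,y,h)) for x,y in ((x1,y1),(x1,y0),(x0,y0),(x0,y1))])
    H=cv2.getPerspectiveTransform(src,np.float32([(0,0),(w,0),(w,n),(0,n)]))
    return cv2.warpPerspective(f["color"],H,(w,n),flags=cv2.INTER_CUBIC)
def topface(f,c,r,h=0.05,tol=0.006):
    W=cloud(f); d=np.hypot(W[...,0]-c[0],W[...,1]-c[1]); m=(d<r)&(abs(W[...,2]-h)<tol)
    p=W[m]; 
    if len(p)<4: return None
    (y,x),rad=cv2.minEnclosingCircle(np.float32(p[:,[1,0]]))
    return len(p),np.round(p.mean(0),4),np.round([x,y,rad],4)
E
python3 - <<'E'
from h import *
t=dict(np.load('/tmp/top0.npz')); s=dict(np.load('/tmp/side0.npz'))
for n,c,r in (("tube",(.455,-.224),.04),("roller",(.55,-.232),.03),("rod",(.428,-.361),.03),("g1",(.539,-.158),.03),("g2",(.542,-.323),.03)):
    print(n,"T",topface(t,c,r),"S",topface(s,c,r))
a=np.hstack([cv2.resize(rect(f,.38,.63,-.2,.12,.031,.001)[...,::-1],None,fx=1.2,fy=1.2) for f in (t,s)])
b=np.hstack([cv2.resize(rect(f,.38,.60,-.4,-.12,.05,.001)[...,::-1],(384,300)) for f in (t,s)])
cv2.imwrite("pics/recta.png",a); cv2.imwrite("pics/rectb.png",b); print(a.shape,b.shape)
E
```

```text
tube T (87, array([ 0.4432, -0.2245,  0.0499]), array([ 0.4443, -0.2256,  0.025 ])) S (151, array([ 0.4457, -0.2287,  0.049 ]), array([ 0.4466, -0.2269,  0.0273]))
roller T (46, array([ 0.5604, -0.2326,  0.0498]), array([ 0.5592, -0.2335,  0.0155])) S (80, array([ 0.5608, -0.2381,  0.0498]), array([ 0.561 , -0.2356,  0.0162]))
rod T (20, array([ 0.4336, -0.3605,  0.0503]), array([ 0.434 , -0.3596,  0.0098])) S (51, array([ 0.4347, -0.364 ,  0.0491]), array([ 0.434 , -0.3629,  0.0104]))
g1 T (57, array([ 0.5434, -0.1553,  0.0498]), array([ 0.5435, -0.1547,  0.0151])) S (70, array([ 0.5446, -0.16  ,  0.0497]), array([ 0.5448, -0.1581,  0.0158]))
g2 T (48, array([ 0.5504, -0.3214,  0.0502]), array([ 0.5507, -0.3211,  0.0142])) S (95, array([ 0.5512, -0.3251,  0.0496]), array([ 0.5537, -0.3239,  0.0167]))
(300, 768, 3) (300, 768, 3)
```

View pics/recta.png

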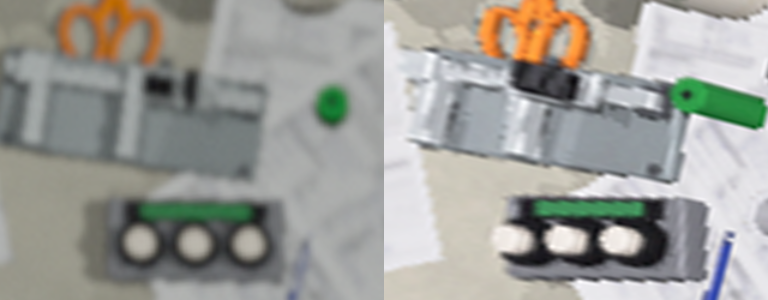

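```bash
python3 - <<'E'
from h import *
t=dict(np.load('/tmp/top0.npz')); s=dict(np.load('/tmp/side0.npz'))
for n,f in (("T",t),("S",s)):
    W=cloud(f); C=f["color"].astype(int)
    box=(W[...,0]>.39)&(W[...,0]<.48)&(W[...,1]>-.14)&(W[...,1]<.06)
    # keys: bright pixels
    m=(box&(C.min(-1)>150)&(W[...,2]>.025)).astype(np.uint8)
    k,l,st,ce=cv2.connectedComponentsWithStats(m)
    for i in range(1,k):
        if st[i,4]>8:
            p=W[l==i]; print(n,"key",st[i,4],np.round(ce[i],1),"med",np.round(np.median(p,0),4),"zpct",np.round(np.percentile(p[:,2],[10,90]),4))
    # tab
    m=(W[...,0]>.48)&(W[...,0]<.62)&(W[...,1]>-.2)&(W[...,1]<.14)&(W[...,2]>.045)&(C.max(-1)<70)
    p=W[m]; print(n,"tab",len(p),np.round(p.mean(0),4) if len(p) else None, np.round(np.percentile(p,[2,98],axis=0),4).tolist() if len(p) else '')
a=np.vstack([cv2.resize(rect(f,.46,.61,-.13,.15,.012,.001)[...,::-1],(784,420),interpolation=cv2.INTER_LINEAR) for f in (t,)])
cv2.imwrite("pics/cal.png",a)
p=rect(s,.46,.61,-.13,.15,.03,.001)[...,::-1]
cv2.imwrite("pics/cals.png",cv2.resize(p,(784,420)))
E
```

```text
T key 22 [289.  226.2] med [0.4268 0.0015 0.0452] zpct [0.0387 0.0497]
T key 22 [301.9 227.9] med [ 0.4253 -0.0425  0.0446] zpct [0.0405 0.0492]
T key 22 [315.1 229.1] med [ 0.4258 -0.0873  0.0451] zpct [0.0425 0.0497]
T tab 14 [ 0.5506 -0.0401  0.0631] [[0.5426, -0.0435, 0.0477], [0.5595, -0.0368, 0.0709]]
S key 39 [284.1 202.4] med [ 0.4282 -0.0022  0.0434] zpct [0.039  0.0456]
S key 44 [286.9 211.1] med [ 0.4288 -0.0479  0.0427] zpct [0.0379 0.0456]
S key 47 [289.5 220.3] med [ 0.428  -0.0932  0.0429] zpct [0.0395 0.0458]
S tab 36 [ 0.5533 -0.0503  0.0585] [[0.5442, -0.1552, 0.0463], [0.5662, -0.0388, 0.069]]
```

View pics/cal.png

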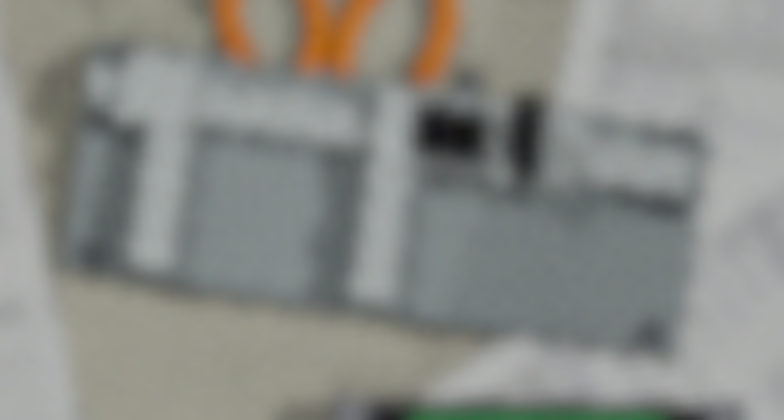

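View pics/cals.png

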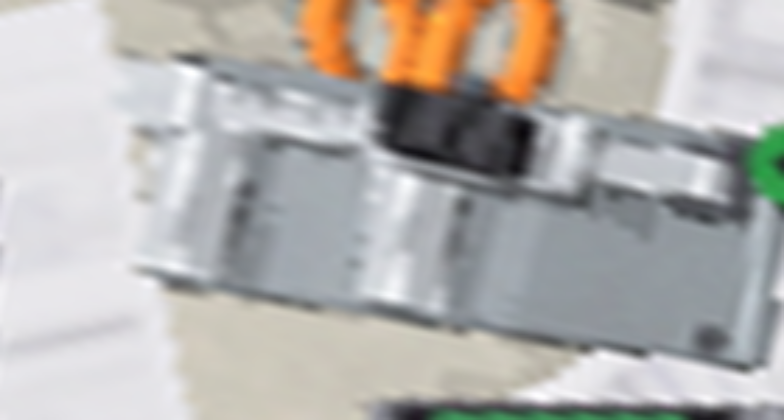

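```bash
python3 - <<'E'
from h import *
t=dict(np.load('/tmp/top0.npz')); s=dict(np.load('/tmp/side0.npz'))
from scipy.ndimage import map_coordinates, gaussian_filter1d
yaw=np.radians(-8); O=np.array([.531,.081]); ex=np.array([np.cos(yaw),np.sin(yaw)]); ey=np.array([-ex[1],ex[0]])
def samp(f,X,Y,h):
    g=np.array([[proj(f,(*(O+a*ex+b*ey),h)) for b in Y] for a in X])
    G=f["color"].astype(float).mean(-1); return map_coordinates(G,[g[...,1],g[...,0]],order=1)
def edges(name,prof,ax,n=4):
    d=np.gradient(gaussian_filter1d(prof,2)); i=[k for k in range(1,len(d)-1) if abs(d[k])>=abs(d[k-1]) and abs(d[k])>abs(d[k+1])]
    i=sorted(sorted(i,key=lambda k:-abs(d[k]))[:n]); print(name,[(round(ax[k]*1000,1),round(d[k],1)) for k in i])
st=.001
for n,f in (("T",t),("S",s)):
    Y=np.arange(-.11,.03,st)
    edges(n+" jaw faces y (plane .03)",samp(f,np.arange(-.018,.02,.002),Y,.03).mean(0),Y,6)
    X=np.arange(-.05,.02,st)
    edges(n+" fixed jaw end x",samp(f,X,np.arange(.004,.011,st),.03).mean(1),X)
    edges(n+" slide jaw end x",samp(f,X,np.arange(-.072,-.064,st),.03).mean(1),X)
    for ya,yb in ((-.06,-.01),(-.14,-.09)):
        edges(n+f" base near edge {ya}",samp(f,X-.02,np.arange(ya,yb,.002),.012).mean(1),X-.02)
    X=np.arange(.01,.07,st); edges(n+" beam front",samp(f,X,np.arange(-.055,-.01,.002),.03).mean(1),X)
    Y=np.arange(-.14,-.09,st);edges(n+" tab y",samp(f,np.arange(.03,.046,.002),Y,.066).mean(0),Y)
E
```

```text
T jaw faces y (plane .03) [(np.float64(-75.0), np.float64(4.5)), (np.float64(-61.0), np.float64(-6.8)), (np.float64(-46.0), np.float64(3.4)), (np.float64(-6.0), np.float64(-1.3)), (np.float64(4.0), np.float64(4.7)), (np.float64(19.0), np.float64(-7.0))]
T fixed jaw end x [(np.float64(-31.0), np.float64(-4.8)), (np.float64(-21.0), np.float64(5.9)), (np.float64(-10.0), np.float64(-0.3)), (np.float64(14.0), np.float64(-0.4))]
T slide jaw end x [(np.float64(-47.0), np.float64(1.0)), (np.float64(-31.0), np.float64(-4.1)), (np.float64(-21.0), np.float64(5.7)), (np.float64(10.0), np.float64(-0.2))]
T base near edge -0.06 [(np.float64(-58.0), np.float64(1.5)), (np.float64(-28.0), np.float64(-3.7)), (np.float64(-18.0), np.float64(1.5)), (np.float64(-8.0), np.float64(-0.3))]
T base near edge -0.14 [(np.float64(-68.0), np.float64(-1.6)), (np.float64(-61.0), np.float64(1.7)), (np.float64(-49.0), np.float64(7.4)), (np.float64(-28.0), np.float64(-4.4))]
T beam front [(np.float64(23.0), np.float64(-1.4)), (np.float64(32.0), np.float64(5.1)), (np.float64(47.0), np.float64(-3.5)), (np.float64(64.0), 
[... 774 characters left out ...]
at64(1.5))]
S base near edge -0.06 [(np.float64(-61.0), np.float64(-1.4)), (np.float64(-52.0), np.float64(3.9)), (np.float64(-24.0), np.float64(-10.3)), (np.float64(-18.0), np.float64(9.0))]
S base near edge -0.14 [(np.float64(-60.0), np.float64(5.0)), (np.float64(-45.0), np.float64(16.3)), (np.float64(-25.0), np.float64(-13.7)), (np.float64(-19.0), np.float64(4.8))]
S beam front [(np.float64(29.0), np.float64(-4.0)), (np.float64(35.0), np.float64(13.0)), (np.float64(50.0), np.float64(-5.3)), (np.float64(63.0), np.float64(2.0))]
S tab y [(np.float64(-135.0), np.float64(3.0)), (np.float64(-126.0), np.float64(-1.3)), (np.float64(-112.0), np.float64(14.3)), (np.float64(-98.0), np.float64(1.3))]
```

Call:
{"fn": "carry_out", "kwargs": {
  "targets": [
    [0, 0, 0, 0, 0, 0.9, 135],
    [0, 0, 0, 0, 0, 0.9, 135],
    [0, 0, 0, 0, 0, 0.9, 135],
    [0, 0, 0, 0, 0, 0.9, 135],
    [0, 0, 0, 0, 0, 0.9, 135]
  ],
  "force": 20
}}

```text
clock: 0.52
position: [0.2518, -0.5719, 0.231]
tool_rot: [-3.141, 0.0, -0.061]
force: [-0.1, 0.8, -0.1]
grip_width: 0.0402
```

Call:
{"fn": "carry_out", "kwargs": {
  "targets": [
    [0, 0, 0, 0, 0, 0.8, 135],
    [13, -33, 2, 0, 0, 0, 135],
    [13, -33, 2, 0, 0, 0, 135],
    [13, -33, 2, 0, 0, 0, 135],
    [13, -33, 2, 0, 0, 0, 135]
  ]
}}

```text
clock: 0.93
position: [0.3221, -0.447, 0.2229]
tool_rot: [-3.141, 0.0, -0.141]
force: [0.7, -0.3, -0.2]
grip_width: 0.0403
```

Call:
{"fn": "carry_out", "kwargs": {
  "targets": [
    [13, -33, 2, 0, 0, 0, 135],
    [13, -33, 2, 0, 0, 0, 135],
    [13, -33, 2, 0, 0, 0, 135],
    [13, -33, 2, 0, 0, 0, 135],
    [13, -33, 2, 0, 0, 0, 135]
  ]
}}

```text
clock: 1.35
position: [0.4097, -0.2926, 0.2132]
tool_rot: [-3.142, 0.0, -0.14]
force: [0.3, -1.0, 0.3]
grip_width: 0.0399
```

Call:
{"fn": "carry_out", "kwargs": {
  "targets": [
    [13, -33, 2, 0, 0, 0, 135],
    [13, -33, 2, 0, 0, 0, 135],
    [13, -33, 2, 0, 0, 0, 135],
    [13, -33, 2, 0, 0, 0, 135],
    [0, 0, 0, 0, 0, 0, 135]
  ]
}}

```text
clock: 1.77
position: [0.482, -0.1644, 0.2048]
tool_rot: [-3.139, -0.0, -0.133]
force: [-0.6, 2.0, -0.5]
grip_width: 0.0404
```

```bash
cat > d.py <<'E'
import sys; from h import *
def deltas(targets,yawdeg=-8):
    s=bot.observe(); p=np.array(s["position"]); r=s["tool_rot"]; 
    print("t",round(s["clock"],2),"pos",np.round(p,4),"rpy",np.round(np.degrees(r),2),"F",np.round(s["force"],1),"w",round(s["grip_width"],4))
    print("rot units",round((np.degrees(r[2])-yawdeg)/6,2), "mod half turn",round(((np.degrees(r[2])-yawdeg+90)%180-90)/6,2))
    y=np.radians(yawdeg); R=np.array([[np.cos(y),np.sin(y),0],[np.sin(y),-np.cos(y),0],[0,0,-1]])
    for q in targets:
        print(q,"-> tool mm",np.round(R.T@(np.array(q)-p)*1000,1)); p=np.array(q)
M=np.array([.535,.0845]); yc=np.radians(-8); EX=np.array([np.cos(yc),np.sin(yc)]); EY=np.array([-EX[1],EX[0]])
def cal(x,y): return (M+x*EX+y*EY)   # caliper frame about the mouth -> world
if __name__=="__main__": deltas(eval(sys.argv[1]),float(sys.argv[2]) if len(sys.argv)>2 else -8)
E
python3 d.py "[(.556,-.041,.15),(.556,-.041,.04)]"
```

```text
t 1.77 pos [ 0.482  -0.1644  0.2048] rpy [-1.7986e+02 -2.0000e-02 -7.6100e+00] F [-0.6  2.  -0.5] w 0.0404
rot units 0.06 mod half turn 0.06
(0.556, -0.041, 0.15) -> tool mm [  56.1 -132.5   54.8]
(0.556, -0.041, 0.04) -> tool mm [  0.   0. 110.]
```

Call:
{"fn": "carry_out", "kwargs": {
  "targets": [
    [14, -33, 13, 0, 0, 0, 135],
    [14, -33, 13, 0, 0, 0, 135],
    [14, -33, 13, 0, 0, 0, 135],
    [14, -33, 14, 0, 0, 0, 135],
    [0, 0, 0, 0, 0, 0, 135]
  ]
}}

```text
clock: 2.18
position: [0.5547, -0.0409, 0.1497]
tool_rot: [-3.139, 0.002, -0.133]
force: [-1.8, 1.3, 0.7]
grip_width: 0.0402
```

```bash
python3 d.py "[(.556,-.041,.15),(.556,-.041,.04)]"; python3 - <<'E'
from h import *
f=bot.grab_frame("side"); crop(f["color"],230,430,130,330,3,"pics/s2.png")
E
```

```text
t 2.18 pos [ 0.5547 -0.0409  0.1497] rpy [-1.7984e+02  1.2000e-01 -7.6200e+00] F [-1.8  1.3  0.7] w 0.0402
rot units 0.06 mod half turn 0.06
(0.556, -0.041, 0.15) -> tool mm [ 1.3 -0.  -0.3]
(0.556, -0.041, 0.04) -> tool mm [  0.   0. 110.]
```

View pics/s2.png

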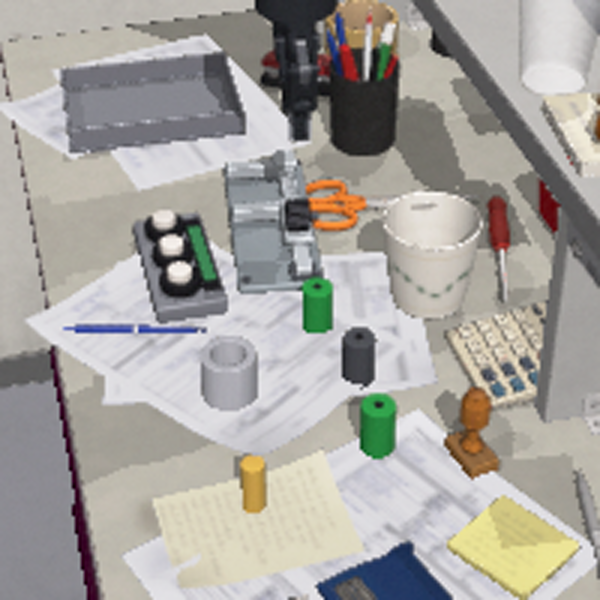

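Call:
{"fn": "carry_out", "kwargs": {
  "targets": [
    [1, 0, 30, 0, 0, 0, 135],
    [0, 0, 30, 0, 0, 0, 135],
    [0, 0, 25, 0, 0, 0, 135],
    [0, 0, 23, 0, 0, 0, 135],
    [0, 0, 0, 0, 0, 0, 135]
  ]
}}

```text
clock: 2.65
position: [0.5516, -0.0489, 0.0408]
tool_rot: [3.141, 0.006, -0.141]
force: [-1.2, 0.8, -0.6]
grip_width: 0.0403
```

Call:
{"fn": "carry_out", "kwargs": {
  "targets": [
    [0, -3, 0, 0, 0, 0, 135],
    [0, -3, 0, 0, 0, 0, 135],
    [0, -3, 0, 0, 0, 0, 135],
    [0, -3, 0, 0, 0, 0, 135],
    [0, 0, 0, 0, 0, 0, 135]
  ]
}}

```text
clock: 3.07
position: [0.5564, -0.0353, 0.0454]
tool_rot: [-3.141, -0.002, -0.139]
force: [-0.2, 0.6, -0.2]
grip_width: 0.0401
```

Call:
{"fn": "carry_out", "kwargs": {
  "targets": [
    [0, -2, 0, 0, 0, 0, 135],
    [0, -2, 0, 0, 0, 0, 135],
    [0, -2, 0, 0, 0, 0, 135],
    [0, -2, 0, 0, 0, 0, 135],
    [0, -2, 0, 0, 0, 0, 135]
  ]
}}

```text
clock: 3.48
position: [0.5572, -0.0261, 0.0443]
tool_rot: [3.142, 0.0, -0.14]
force: [0.4, -1.4, 2.0]
grip_width: 0.0406
```

Call:
{"fn": "carry_out", "kwargs": {
  "targets": [
    [0, -4, 0, 0, 0, 0, 135],
    [0, -4, 0, 0, 0, 0, 135],
    [0, -4, 0, 0, 0, 0, 135],
    [0, -4, 0, 0, 0, 0, 135],
    [0, -4, 0, 0, 0, 0, 135]
  ]
}}

```text
clock: 3.9
position: [0.5601, -0.0061, 0.0443]
tool_rot: [3.142, -0.0, -0.14]
force: [0.2, -2.4, 0.4]
grip_width: 0.0398
```

Call:
{"fn": "carry_out", "kwargs": {
  "targets": [
    [0, -4, 0, 0, 0, 0, 135],
    [0, -4, 0, 0, 0, 0, 135],
    [0, -4, 0, 0, 0, 0, 135],
    [0, -4, 0, 0, 0, 0, 135],
    [0, -4, 0, 0, 0, 0, 135]
  ]
}}

```text
clock: 4.32
position: [0.5628, 0.0137, 0.0443]
tool_rot: [-3.142, -0.0, -0.14]
force: [1.2, -1.5, 0.1]
grip_width: 0.0403
```

Call:
{"fn": "carry_out", "kwargs": {
  "targets": [
    [0, -3, 0, 0, 0, 0, 135],
    [0, -3, 0, 0, 0, 0, 135],
    [0, -2, 0, 0, 0, 0, 135],
    [0, -1, 0, 0, 0, 0, 135],
    [0, -1, 0, 0, 0, 0, 135]
  ]
}}

```text
clock: 4.73
position: [0.5641, 0.0232, 0.0443]
tool_rot: [3.142, 0.0, -0.14]
force: [2.3, -2.2, -0.3]
grip_width: 0.0403
```

```bash
python3 d.py "[(*cal(.038,-.055-.014),.045)]" 2>&1 | tail -3; python3 - <<'E'
from d import *
print(cal(.038,-.055))
t=dict(np.load('/tmp/top0.npz'))
E
```

```text
t 4.73 pos [0.5641 0.0232 0.0443] rpy [179.99   0.    -8.04] F [ 2.3 -2.2 -0.3] w 0.0403
rot units -0.01 mod half turn -0.01
(np.float64(0.5630272426459352), np.float64(0.01088292542034916), 0.045) -> tool mm [ 0.6 12.4 -0.7]
[0.56497567 0.02474668]
```

Call:
{"fn": "carry_out", "kwargs": {
  "targets": [
    [0, -2, 0, 0, 0, 0, 135],
    [0, -2, 0, 0, 0, 0, 135],
    [0, -2, 0, 0, 0, 0, 135],
    [0, -2, 0, 0, 0, 0, 135],
    [0, -1, 0, 0, 0, 0, 135]
  ]
}}

```text
clock: 5.15
position: [0.5654, 0.0325, 0.0443]
tool_rot: [-3.141, -0.0, -0.14]
force: [1.2, -1.7, -0.1]
grip_width: 0.0404
```

Call:
{"fn": "carry_out", "kwargs": {
  "targets": [
    [0, -0.8, 0, 0, 0, 0, 135],
    [0, -0.8, 0, 0, 0, 0, 135],
    [0, -0.8, 0, 0, 0, 0, 135],
    [0, 0, 0, 0, 0, 0, 135]
  ]
}}

```text
clock: 5.48
position: [0.5657, 0.0347, 0.0443]
tool_rot: [-3.141, 0.0, -0.14]
force: [1.3, -0.8, -0.8]
grip_width: 0.0403
```

```bash
python3 d.py "[]"; python3 - <<'E'
from h import *
f=bot.grab_frame("top"); cv2.imwrite("pics/t3.png",cv2.resize(rect(f,.46,.61,-.13,.15,.03,.001)[...,::-1],(784,420)))
E
```

```text
t 5.48 pos [0.5657 0.0347 0.0443] rpy [-179.99    0.     -8.03] F [ 1.3 -0.8 -0.8] w 0.0403
rot units -0.01 mod half turn -0.01
```

Continue in small steps until the force jumps.

Call:
{"fn": "carry_out", "kwargs": {
  "targets": [
    [0, -0.5, 0, 0, 0, 0, 135],
    [0, -0.5, 0, 0, 0, 0, 135],
    [0, -0.5, 0, 0, 0, 0, 135]
  ]
}}

```text
clock: 5.78
position: [0.5658, 0.0359, 0.0442]
tool_rot: [3.141, 0.0, -0.14]
force: [-0.3, -2.6, 0.5]
grip_width: 0.0401
```

Call:
{"fn": "carry_out", "kwargs": {
  "targets": [
    [0, -0.5, 0, 0, 0, 0, 135],
    [0, -0.5, 0, 0, 0, 0, 135]
  ]
}}

```text
clock: 5.95
position: [0.566, 0.037, 0.0443]
tool_rot: [3.142, 0.0, -0.14]
force: [-0.4, -1.5, 0.3]
grip_width: 0.0401
```

Call:
{"fn": "carry_out", "kwargs": {
  "targets": [
    [0, -0.5, 0, 0, 0, 0, 135],
    [0, -0.5, 0, 0, 0, 0, 135]
  ]
}}

```text
clock: 6.12
position: [0.5661, 0.038, 0.0443]
tool_rot: [3.142, 0.0, -0.14]
force: [-0.5, -2.4, 0.5]
grip_width: 0.0404
```

View pics/t3.png

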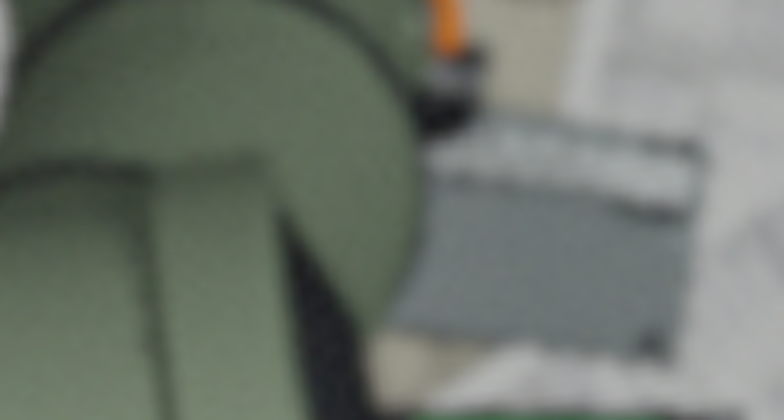

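Call:
{"fn": "carry_out", "kwargs": {
  "targets": [
    [0, -0.5, 0, 0, 0, 0, 135],
    [0, -0.5, 0, 0, 0, 0, 135]
  ]
}}

```text
clock: 6.28
position: [0.5662, 0.0385, 0.0443]
tool_rot: [3.141, 0.0, -0.141]
force: [-0.3, -6.9, 0.6]
grip_width: 0.0403
```

Call:
{"fn": "carry_out", "kwargs": {
  "targets": [
    [0, -0.5, 0, 0, 0, 0, 135],
    [0, -0.5, 0, 0, 0, 0, 135]
  ]
}}

```text
clock: 6.45
position: [0.5663, 0.0385, 0.0443]
tool_rot: [3.14, 0.0, -0.141]
force: [-1.2, -11.2, 2.7]
grip_width: 0.0403
```

Call:
{"fn": "carry_out", "kwargs": {
  "targets": [
    [0, -0.5, 0, 0, 0, 0, 135],
    [0, -0.3, 0, 0, 0, 0, 135]
  ]
}}

```text
clock: 6.62
position: [0.5663, 0.0386, 0.0443]
tool_rot: [3.139, 0.0, -0.142]
force: [-3.1, -14.2, 3.5]
grip_width: 0.0404
```

Call:
{"fn": "carry_out", "kwargs": {
  "targets": [
    [0, 3, 0, 0, 0, 0, 135],
    [0, 7, 0, 0, 0, 0, 135],
    [0, 7, 0, 0, 0, 0, 135],
    [0, 0, 0, 0, 0, 0, 135],
    [0, 0, 10, 0, 0, 0, 135]
  ]
}}

```text
clock: 7.03
position: [0.5652, 0.0235, 0.0354]
tool_rot: [-3.141, -0.002, -0.141]
force: [0.8, 0.2, 0.7]
grip_width: 0.0405
```

```bash
python3 d.py "[(.5645,.0247,.045),(.5645,.0247,.11),(.427,.000,.11),(.427,0,.055)]"
```

```text
t 7.03 pos [0.5652 0.0235 0.0354] rpy [-1.7996e+02 -1.4000e-01 -8.0900e+00] F [0.8 0.2 0.7] w 0.0405
rot units -0.01 mod half turn -0.01
(0.5645, 0.0247, 0.045) -> tool mm [-0.8 -1.1 -9.6]
(0.5645, 0.0247, 0.11) -> tool mm [  0.   0. -65.]
(0.427, 0.0, 0.11) -> tool mm [-132.7   43.6    0. ]
(0.427, 0, 0.055) -> tool mm [ 0.  0. 55.]
```

Call:
{"fn": "carry_out", "kwargs": {
  "targets": [
    [0, 0, -25, 0, 0, 0, 135],
    [0, 0, -25, 0, 0, 0, 135],
    [0, 0, -25, 0, 0, 0, 135],
    [0, 0, 0, 0, 0, 0, 255],
    [-33, 11, 0, 0, 0, 0, 255]
  ]
}}

```text
clock: 7.45
position: [0.5348, 0.0194, 0.1101]
tool_rot: [-3.139, -0.006, -0.139]
force: [-1.7, 0.1, -0.7]
grip_width: 0.0168
```

Call:
{"fn": "carry_out", "kwargs": {
  "targets": [
    [-33, 11, 0, 0, 0, 0, 255],
    [-33, 11, 0, 0, 0, 0, 255],
    [-33, 10, 0, 0, 0, 0, 255],
    [0, 0, 20, 0, 0, 0, 255],
    [0, 0, 20, 0, 0, 0, 255]
  ]
}}

```text
clock: 7.87
position: [0.4269, -0.0002, 0.0694]
tool_rot: [-3.141, -0.002, -0.14]
force: [1.7, 0.0, -1.2]
grip_width: -0.0002
```

Call:
{"fn": "carry_out", "kwargs": {
  "targets": [
    [0, 0, 0, 0, 0, 0, 255],
    [0, 0, 0, 0, 0, 0, 255]
  ]
}}

```text
clock: 8.03
position: [0.427, -0.0, 0.0687]
tool_rot: [3.141, 0.002, -0.14]
force: [0.4, -0.1, 0.3]
grip_width: -0.0
```

```bash
python3 - <<'E'
from d import *
deltas([(.427,0,.055)])
f=bot.grab_frame("side"); crop(f["color"],230,430,130,280,4,"pics/s4.png")
E
```

```text
t 8.03 pos [ 0.427  -0.      0.0687] rpy [ 1.7998e+02  1.2000e-01 -8.0100e+00] F [ 0.4 -0.1  0.3] w -0.0
rot units -0.0 mod half turn -0.0
(0.427, 0, 0.055) -> tool mm [-0.  -0.  13.7]
```

View pics/s4.png

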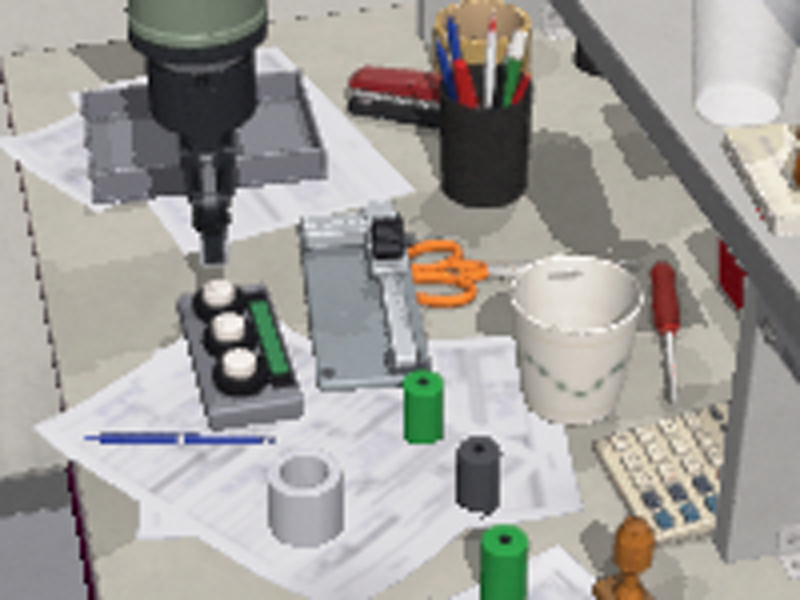

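Call:
{"fn": "carry_out", "kwargs": {
  "targets": [
    [0, 0, 10, 0, 0, 0, 255],
    [0, 0, 8, 0, 0, 0, 255],
    [0, 0, 3, 0, 0, 0, 255],
    [0, 0, 2, 0, 0, 0, 255],
    [0, 0, 1, 0, 0, 0, 255]
  ]
}}

```text
clock: 8.5
position: [0.4276, -0.0002, 0.0453]
tool_rot: [3.142, 0.0, -0.14]
force: [0.5, -0.7, 0.1]
grip_width: -0.0001
```

Call:
{"fn": "carry_out", "kwargs": {
  "targets": [
    [0, 0, 1, 0, 0, 0, 255],
    [0, 0, 1, 0, 0, 0, 255]
  ]
}}

```text
clock: 8.67
position: [0.4277, -0.0002, 0.0435]
tool_rot: [-3.141, -0.0, -0.14]
force: [0.6, -0.5, 1.2]
grip_width: -0.0001
```

Call:
{"fn": "carry_out", "kwargs": {
  "targets": [
    [0, 0, 1, 0, 0, 0, 255],
    [0, 0, 1, 0, 0, 0, 255]
  ]
}}

```text
clock: 8.83
position: [0.4277, -0.0002, 0.0414]
tool_rot: [-3.141, -0.0, -0.14]
force: [-0.9, -0.7, 2.8]
grip_width: -0.0001
```

Call:
{"fn": "carry_out", "kwargs": {
  "targets": [
    [0, 0, 1, 0, 0, 0, 255],
    [0, 0, 1, 0, 0, 0, 255]
  ]
}}

```text
clock: 9.0
position: [0.4277, -0.0002, 0.0393]
tool_rot: [-3.141, -0.0, -0.14]
force: [0.8, -0.1, 2.9]
grip_width: -0.0002
```

Call:
{"fn": "carry_out", "kwargs": {
  "targets": [
    [0, 0, 1, 0, 0, 0, 255],
    [0, 0, 1, 0, 0, 0, 255],
    [0, 0, 0, 0, 0, 0, 255]
  ]
}}

```text
clock: 9.25
position: [0.4277, -0.0003, 0.0377]
tool_rot: [-3.142, -0.001, -0.14]
force: [-2.4, 0.4, 24.2]
grip_width: 0.0001
```

Call:
{"fn": "carry_out", "kwargs": {
  "targets": [
    [0, 0, -4, 0, 0, 0, 255],
    [0, 0, -20, 0, 0, 0, 255],
    [0, 0, -30, 0, 0, 0, 255],
    [0, 0, -30, 0, 0, 0, 135],
    [0, 0, 0, 0, 0, 0, 135]
  ]
}}

```text
clock: 9.67
position: [0.4292, -0.0002, 0.1253]
tool_rot: [-3.14, -0.005, -0.141]
force: [1.4, -0.9, 0.6]
grip_width: 0.023
```

```bash
python3 - <<'E'
from d import *
a=cal(.0375,-.055); b=cal(.0375,-.147)
deltas([(*a,.12),(*a,.043),(*b,.043),(*cal(.0375,-.147+.014),.043),(*cal(.0375,-.147+.014),.15)])
for n in("top","side"):
    print(topface(bot.grab_frame(n),(.4455,-.2263),.06))
E
```

```text
t 9.67 pos [ 4.292e-01 -2.000e-04  1.253e-01] rpy [-179.92   -0.29   -8.06] F [ 1.4 -0.9  0.6] w 0.023
rot units -0.01 mod half turn -0.01
(np.float64(0.5644805320250054), np.float64(0.024816264933211186), 0.12) -> tool mm [130.5 -43.6   5.3]
(np.float64(0.5644805320250054), np.float64(0.024816264933211186), 0.043) -> tool mm [ 0.  0. 77.]
(np.float64(0.5516766067366793), np.float64(-0.06628839739101329), 0.043) -> tool mm [-0. 92.  0.]
(np.float64(0.5536250301501202), np.float64(-0.052424644428631276), 0.043) -> tool mm [  0. -14.   0.]
(np.float64(0.5536250301501202), np.float64(-0.052424644428631276), 0.15) -> tool mm [   0.    0. -107.]
(85, array([ 0.4438, -0.2255,  0.051 ]), array([ 0.4436, -0.2249,  0.025 ]))
(155, array([ 0.4457, -0.2297,  0.0491]), array([ 0.4447, -0.2279,  0.0271]))
```

Call:
{"fn": "carry_out", "kwargs": {
  "targets": [
    [32, -11, 0, 0, 0, 0, 135],
    [33, -11, 0, 0, 0, 0, 135],
    [33, -11, 0, 0, 0, 0, 135],
    [32.5, -10.6, 0, 0, 0, 0, 135],
    [0, 0, 0, 0, 0, 0, 135]
  ]
}}

```text
clock: 10.18
position: [0.5673, 0.0262, 0.1198]
tool_rot: [-3.141, -0.001, -0.139]
force: [-2.0, 0.3, 0.2]
grip_width: 0.0406
```

Call:
{"fn": "carry_out", "kwargs": {
  "targets": [
    [0, 0, 0, 0, 0, 0, 135],
    [0, 0, 25, 0, 0, 0, 135],
    [0, 0, 25, 0, 0, 0, 135],
    [0, 0, 20, 0, 0, 0, 135],
    [0, 0, 11, 0, 0, 0, 135]
  ]
}}

```text
clock: 10.6
position: [0.5604, 0.0243, 0.0375]
tool_rot: [3.14, 0.004, -0.14]
force: [-0.1, -0.6, -0.4]
grip_width: 0.04
```

Call:
{"fn": "carry_out", "kwargs": {
  "targets": [
    [0, 0, 0, 0, 0, 0, 135],
    [0, 3, 0, 0, 0, 0, 135],
    [0, 3, 0, 0, 0, 0, 135],
    [0, 3, 0, 0, 0, 0, 135],
    [0, 3, 0, 0, 0, 0, 135]
  ]
}}

```text
clock: 11.02
position: [0.5616, 0.0123, 0.0413]
tool_rot: [-3.141, -0.001, -0.141]
force: [0.2, -0.7, -0.8]
grip_width: 0.0397
```

Call:
{"fn": "carry_out", "kwargs": {
  "targets": [
    [0, 3, 0, 0, 0, 0, 135],
    [0, 4, 0, 0, 0, 0, 135],
    [0, 5, 0, 0, 0, 0, 135],
    [0, 6, 0, 0, 0, 0, 135],
    [0, 6, 0, 0, 0, 0, 135]
  ]
}}

```text
clock: 11.43
position: [0.5578, -0.0115, 0.0404]
tool_rot: [-3.141, -0.0, -0.14]
force: [0.2, 1.3, 1.3]
grip_width: 0.04
```

Call:
{"fn": "carry_out", "kwargs": {
  "targets": [
    [0, 6, 0, 0, 0, 0, 135],
    [0, 6, 0, 0, 0, 0, 135],
    [0, 6, 0, 0, 0, 0, 135],
    [0, 6, 0, 0, 0, 0, 135],
    [0, 6, 0, 0, 0, 0, 135]
  ]
}}

```text
clock: 11.85
position: [0.5534, -0.0413, 0.0403]
tool_rot: [3.142, 0.0, -0.14]
force: [-0.2, 2.1, 1.1]
grip_width: 0.0399
```

Call:
{"fn": "carry_out", "kwargs": {
  "targets": [
    [0, 6, 0, 0, 0, 0, 135],
    [0, 6, 0, 0, 0, 0, 135],
    [0, 6, 0, 0, 0, 0, 135],
    [0, 5, 0, 0, 0, 0, 135],
    [0, 3, 0, 0, 0, 0, 135]
  ]
}}

```text
clock: 12.27
position: [0.5497, -0.0673, 0.0402]
tool_rot: [3.141, 0.0, -0.141]
force: [-0.6, 1.9, 1.1]
grip_width: 0.0403
```

```bash
python3 - <<'E'
from d import *
deltas([(*cal(.0375,-.147),.043),(*cal(.0375,-.147+.014),.043)])
E
```

```text
t 12.27 pos [ 0.5497 -0.0673  0.0402] rpy [ 1.7999e+02  2.0000e-02 -8.0700e+00] F [-0.6  1.9  1.1] w 0.0403
rot units -0.01 mod half turn -0.01
(np.float64(0.5516766067366793), np.float64(-0.06628839739101329), 0.043) -> tool mm [ 1.8 -1.3 -2.8]
(np.float64(0.5536250301501202), np.float64(-0.052424644428631276), 0.043) -> tool mm [  0. -14.   0.]
```

Call:
{"fn": "carry_out", "kwargs": {
  "targets": [
    [0, -7, 0, 0, 0, 0, 135],
    [0, -7, 0, 0, 0, 0, 135],
    [0, 0, 0, 0, 0, 0, 135],
    [0, 0, -25, 0, 0, 0, 135],
    [0, 0, -30, 0, 0, 0, 135]
  ]
}}

```text
clock: 12.68
position: [0.5507, -0.0516, 0.0943]
tool_rot: [3.141, 0.004, -0.139]
force: [0.6, -0.8, 0.2]
grip_width: 0.0402
```

Call:
{"fn": "carry_out", "kwargs": {
  "targets": [
    [0, 0, -30, 0, 0, 0, 135],
    [0, 0, -25, 0, 0, 0, 0],
    [0, 0, 0, 0, 0, 0, 0]
  ]
}}

```text
clock: 12.93
position: [0.5541, -0.0521, 0.1549]
tool_rot: [-3.141, -0.006, -0.14]
force: [0.4, -0.4, 0.3]
grip_width: 0.0632
```

```bash
python3 - <<'E'
from d import *
deltas([(.4447,-.2268,.15),(.4447,-.2268,.025)])
E
```

```text
t 12.93 pos [ 0.5541 -0.0521  0.1549] rpy [-179.96   -0.36   -8.  ] F [ 0.4 -0.4  0.3] w 0.0632
rot units -0.0 mod half turn -0.0
(0.4447, -0.2268, 0.15) -> tool mm [-84.  188.2   4.9]
(0.4447, -0.2268, 0.025) -> tool mm [  0.   0. 125.]
```

Call:
{"fn": "carry_out", "kwargs": {
  "targets": [
    [-14, 31, 0, 0, 0, 0, 0],
    [-14, 31, 0, 0, 0, 0, 0],
    [-14, 31, 0, 0, 0, 0, 0],
    [-14, 31, 0, 0, 0, 0, 0],
    [-14, 32, 0, 0, 0, 0, 0]
  ]
}}

```text
clock: 13.35
position: [0.46, -0.1977, 0.1502]
tool_rot: [-3.142, -0.0, -0.139]
force: [0.7, -2.0, -0.1]
grip_width: 0.0853
```

Call:
{"fn": "carry_out", "kwargs": {
  "targets": [
    [-14, 32, 0, 0, 0, 0, 0],
    [0, 0, 0, 0, 0, 0, 0],
    [0, 0, 0, 0, 0, 0, 0]
  ]
}}

```text
clock: 13.6
position: [0.4417, -0.2281, 0.1503]
tool_rot: [3.141, 0.0, -0.143]
force: [0.7, 0.7, -0.2]
grip_width: 0.0856
```

```bash
python3 - <<'E'
from d import *
deltas([(.4447,-.2268,.15),(.4447,-.2268,.025)])
for n in("side",):
    print(topface(bot.grab_frame(n),(.4455,-.2263),.06))
E
```

```text
t 13.6 pos [ 0.4417 -0.2281  0.1503] rpy [ 1.7998e+02  1.0000e-02 -8.2000e+00] F [ 0.7  0.7 -0.2] w 0.0856
rot units -0.03 mod half turn -0.03
(0.4447, -0.2268, 0.15) -> tool mm [ 2.8 -1.7  0.3]
(0.4447, -0.2268, 0.025) -> tool mm [  0.   0. 125.]
(155, array([ 0.4454, -0.2297,  0.049 ]), array([ 0.4439, -0.2277,  0.0259]))
```

Call:
{"fn": "carry_out", "kwargs": {
  "targets": [
    [2.5, -1.5, 0, 0, 0, 0, 0],
    [0, 0, 30, 0, 0, 0, 0],
    [0, 0, 30, 0, 0, 0, 0],
    [0, 0, 25, 0, 0, 0, 0],
    [0, 0, 20, 0, 0, 0, 0]
  ]
}}

```text
clock: 14.07
position: [0.4457, -0.224, 0.0434]
tool_rot: [-3.141, 0.001, -0.138]
force: [0.9, 0.5, -0.2]
grip_width: 0.0858
```

Call:
{"fn": "carry_out", "kwargs": {
  "targets": [
    [0, 0, 12, 0, 0, 0, 0],
    [0, 0, 6, 0, 0, 0, 0],
    [0, 0, 0, 0, 0, 0, 0],
    [0, 0, 0, 0, 0, 0, 0]
  ]
}}

```text
clock: 14.4
position: [0.4458, -0.2252, 0.0276]
tool_rot: [-3.141, -0.0, -0.139]
force: [1.1, -0.5, -0.4]
grip_width: 0.0859
```

```bash
python3 - <<'E'
from d import *
deltas([(.4445,-.2268,.027)])
E
```

```text
t 14.4 pos [ 0.4458 -0.2252  0.0276] rpy [-1.7999e+02 -1.0000e-02 -7.9700e+00] F [ 1.1 -0.5 -0.4] w 0.0859
rot units 0.01 mod half turn 0.01
(0.4445, -0.2268, 0.027) -> tool mm [-1.   1.8  0.6]
```

Call:
{"fn": "carry_out", "kwargs": {
  "targets": [
    [-1, 1.5, 0, 0, 0, 0, 60],
    [0, 0, 0, 0, 0, 0, 85],
    [0, 0, 0, 0, 0, 0, 100],
    [0, 0, 0, 0, 0, 0, 135],
    [0, 0, 0, 0, 0, 0, 135]
  ],
  "force": 30
}}

```text
clock: 14.82
position: [0.4443, -0.2274, 0.0282]
tool_rot: [3.141, -0.001, -0.14]
force: [-1.9, 2.1, 14.3]
grip_width: 0.0494
```

Call:
{"fn": "carry_out", "kwargs": {
  "targets": [
    [0, 0, 0, 0, 0, 0, 135],
    [0, 0, 0, 0, 0, 0, 135],
    [0, 0, -10, 0, 0, 0, 135],
    [0, 0, -20, 0, 0, 0, 135],
    [0, 0, -30, 0, 0, 0, 135]
  ]
}}

```text
clock: 15.23
position: [0.4428, -0.2267, 0.0871]
tool_rot: [-3.141, 0.003, -0.14]
force: [-0.3, 0.5, -1.2]
grip_width: 0.0499
```

Call:
{"fn": "carry_out", "kwargs": {
  "targets": [
    [0, 0, -30, 0, 0, 0, 135],
    [0, 0, -10, 0, 0, 0, 135],
    [0, 0, 0, 0, 0, 0, 135],
    [0, 0, 0, 0, 0, 0, 135]
  ]
}}

```text
clock: 15.57
position: [0.444, -0.2272, 0.1278]
tool_rot: [3.141, -0.001, -0.14]
force: [-0.1, -0.5, -1.6]
grip_width: 0.0496
```

```bash
python3 - <<'E'
from d import *
deltas([(*cal(0,-.028),.12),(*cal(0,-.028),.04)])
f=bot.grab_frame("side"); crop(f["color"],230,430,130,330,3,"pics/s5.png")
E
```

```text
t 15.57 pos [ 0.444  -0.2272  0.1278] rpy [ 1.7998e+02 -7.0000e-02 -8.0400e+00] F [-0.1 -0.5 -1.6] w 0.0496
rot units -0.01 mod half turn -0.01
(np.float64(0.5311031531731182), np.float64(0.05677249407523603), 0.12) -> tool mm [  46.7 -293.4    7.8]
(np.float64(0.5311031531731182), np.float64(0.05677249407523603), 0.04) -> tool mm [ 0.  0. 80.]
```

View pics/s5.png

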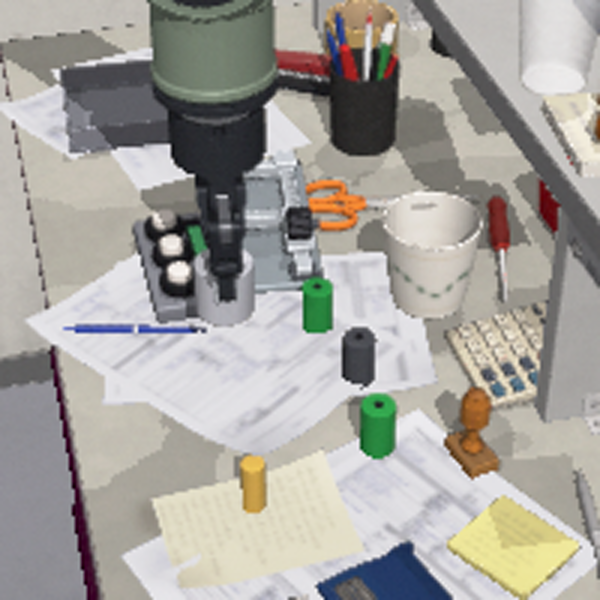

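Call:
{"fn": "carry_out", "kwargs": {
  "targets": [
    [5, -32, 0, 0, 0, 0, 135],
    [5, -32, 0, 0, 0, 0, 135],
    [5, -32, 0, 0, 0, 0, 135],
    [5, -32, 0, 0, 0, 0, 135],
    [5, -32, 0, 0, 0, 0, 135]
  ]
}}

```text
clock: 16.03
position: [0.4905, -0.0707, 0.126]
tool_rot: [3.141, 0.002, -0.14]
force: [1.5, -0.4, -2.2]
grip_width: 0.0497
```

Call:
{"fn": "carry_out", "kwargs": {
  "targets": [
    [5, -32, 0, 0, 0, 0, 135],
    [5, -32, 0, 0, 0, 0, 135],
    [5, -32, 0, 0, 0, 0, 135],
    [5, -30, 0, 0, 0, 0, 135],
    [0, 0, 0, 0, 0, 0, 135]
  ]
}}

```text
clock: 16.45
position: [0.529, 0.0562, 0.1259]
tool_rot: [-3.139, 0.001, -0.134]
force: [-0.9, 1.1, -0.4]
grip_width: 0.0497
```

Call:
{"fn": "carry_out", "kwargs": {
  "targets": [
    [0, 0, 0, 0, 0, 0, 135],
    [0, 0, 0, 0, 0, 0, 135]
  ]
}}

```text
clock: 16.62
position: [0.5277, 0.0492, 0.1262]
tool_rot: [3.141, 0.002, -0.14]
force: [-0.4, 0.2, -2.5]
grip_width: 0.0496
```

```bash
python3 - <<'E'
from d import *
deltas([(*cal(0,-.028),.12),(*cal(0,-.028),.042)])
E
```

```text
t 16.62 pos [0.5277 0.0492 0.1262] rpy [ 1.7994e+02  1.1000e-01 -8.0300e+00] F [-0.4  0.2 -2.5] w 0.0496
rot units -0.01 mod half turn -0.01
(np.float64(0.5311031531731182), np.float64(0.05677249407523603), 0.12) -> tool mm [ 2.3 -8.   6.2]
(np.float64(0.5311031531731182), np.float64(0.05677249407523603), 0.042) -> tool mm [ 0.  0. 78.]
```

Call:
{"fn": "carry_out", "kwargs": {
  "targets": [
    [0, 0, 0, 0, 0, 0, 135],
    [0, 0, 0, 0, 0, 0, 135],
    [0, 0, 0, 0, 0, 0, 135],
    [0, 0, 0, 0, 0, 0, 135],
    [0, 0, 0, 0, 0, 0, 135]
  ]
}}

```text
clock: 17.03
position: [0.5285, 0.0494, 0.1274]
tool_rot: [-3.142, -0.0, -0.141]
force: [-0.9, 0.2, -2.1]
grip_width: 0.0493
```

```bash
python3 - <<'E'
from d import *
deltas([(*cal(0,-.028),.12),(*cal(0,-.028),.042)])
E
```

```text
t 17.03 pos [0.5285 0.0494 0.1274] rpy [-180.     -0.     -8.07] F [-0.9  0.2 -2.1] w 0.0493
rot units -0.01 mod half turn -0.01
(np.float64(0.5311031531731182), np.float64(0.05677249407523603), 0.12) -> tool mm [ 1.6 -7.7  7.4]
(np.float64(0.5311031531731182), np.float64(0.05677249407523603), 0.042) -> tool mm [ 0.  0. 78.]
```

Call:
{"fn": "carry_out", "kwargs": {
  "targets": [
    [1.5, -7.5, 0, 0, 0, 0, 135],
    [0, 0, 20, 0, 0, 0, 135],
    [0, 0, 20, 0, 0, 0, 135],
    [0, 0, 18, 0, 0, 0, 135],
    [0, 0, 12, 0, 0, 0, 135]
  ]
}}

```text
clock: 17.45
position: [0.5307, 0.0575, 0.0558]
tool_rot: [3.141, 0.001, -0.14]
force: [0.6, 0.9, -1.1]
grip_width: 0.0496
```

Call:
{"fn": "carry_out", "kwargs": {
  "targets": [
    [0, 0, 6, 0, 0, 0, 135],
    [0, 0, 2, 0, 0, 0, 135],
    [0, 0, 0, 0, 0, 0, 135],
    [0, 0, 0, 0, 0, 0, 135],
    [0, 0, 0, 0, 0, 0, 135]
  ]
}}

```text
clock: 17.87
position: [0.5315, 0.0571, 0.0501]
tool_rot: [-3.141, -0.001, -0.14]
force: [-0.8, -0.7, -1.4]
grip_width: 0.0494
```

```bash
python3 - <<'E'
from d import *
deltas([(*cal(0,-.028),.042)])
E
```

```text
t 17.87 pos [0.5315 0.0571 0.0501] rpy [-1.7997e+02 -7.0000e-02 -8.0400e+00] F [-0.8 -0.7 -1.4] w 0.0494
rot units -0.01 mod half turn -0.01
(np.float64(0.5311031531731182), np.float64(0.05677249407523603), 0.042) -> tool mm [-0.4  0.3  8.1]
```

Call:
{"fn": "carry_out", "kwargs": {
  "targets": [
    [0, 0, 4, 0, 0, 0, 135],
    [0, 0, 3, 0, 0, 0, 135],
    [0, 0, 1, 0, 0, 0, 135],
    [0, 0, 0, 0, 0, 0, 135]
  ]
}}

```text
clock: 18.2
position: [0.5308, 0.0569, 0.041]
tool_rot: [3.141, 0.0, -0.14]
force: [-0.6, -0.2, -1.1]
grip_width: 0.05
```

Call:
{"fn": "carry_out", "kwargs": {
  "targets": [
    [0, 0, 0.7, 0, 0, 0, 135],
    [0, 0, 0.5, 0, 0, 0, 135]
  ]
}}

```text
clock: 18.37
position: [0.5311, 0.057, 0.0403]
tool_rot: [-3.142, -0.0, -0.14]
force: [-5.2, 0.5, 14.6]
grip_width: 0.0496
```

Call:
{"fn": "carry_out", "kwargs": {
  "targets": [
    [0, 0, 0.5, 0, 0, 0, 135],
    [0, 0, 0.3, 0, 0, 0, 135]
  ]
}}

```text
clock: 18.53
position: [0.5311, 0.057, 0.0402]
tool_rot: [-3.141, -0.0, -0.14]
force: [-7.7, -0.9, 27.4]
grip_width: 0.0493
```

Call:
{"fn": "carry_out", "kwargs": {
  "targets": [
    [0, 0, -1, 0, 0, 0, 135],
    [0, 0, -0.6, 0, 0, 0, 120],
    [0, 0, 0, 0, 0, 0, 95],
    [0, 0, 0, 0, 0, 0, 80],
    [0, 0, 0, 0, 0, 0, 30]
  ]
}}

```text
clock: 18.95
position: [0.5311, 0.0569, 0.0409]
tool_rot: [-3.142, -0.0, -0.14]
force: [0.4, -0.5, -0.3]
grip_width: 0.0684
```

Call:
{"fn": "carry_out", "kwargs": {
  "targets": [
    [0, 0, 0, 0, 0, 0, 30],
    [0, 0, -15, 0, 0, 0, 30],
    [0, 0, -25, 0, 0, 0, 30],
    [0, 0, -35, 0, 0, 0, 30],
    [0, 0, -20, 0, 0, 0, 135]
  ]
}}

```text
clock: 19.37
position: [0.5315, 0.057, 0.1385]
tool_rot: [-3.141, -0.001, -0.14]
force: [0.7, -0.5, 0.9]
grip_width: 0.0652
```

Call:
{"fn": "carry_out", "kwargs": {
  "targets": [
    [0, 0, 0, 0, 0, 0, 135],
    [0, 0, 0, 0, 0, 0, 135]
  ]
}}

```text
clock: 19.53
position: [0.5316, 0.057, 0.1369]
tool_rot: [-3.141, -0.002, -0.14]
force: [0.1, -1.0, -1.3]
grip_width: 0.0408
```

```bash
python3 - <<'E'
from d import *
a=cal(.0375,-.133)
deltas([(*a,.135),(*a,.043)])
f=bot.grab_frame("side"); np.savez("/tmp/s6.npz",**f); print(topface(f,cal(0,-.027),.035,.062)); print("want",cal(0,-.027))
E
```

```text
t 19.53 pos [0.5316 0.057  0.1369] rpy [-1.7996e+02 -1.2000e-01 -8.0400e+00] F [ 0.1 -1.  -1.3] w 0.0408
rot units -0.01 mod half turn -0.01
(np.float64(0.5536250301501202), np.float64(-0.052424644428631303), 0.135) -> tool mm [ 37.1 105.3   1.9]
(np.float64(0.5536250301501202), np.float64(-0.052424644428631303), 0.043) -> tool mm [ 0.  0. 92.]
(110, array([0.5321, 0.0532, 0.0611]), array([0.5294, 0.0552, 0.0278]))
want [0.53124233 0.05776276]
```

Call:
{"fn": "carry_out", "kwargs": {
  "targets": [
    [12, 35, 0, 0, 0, 0, 135],
    [13, 35, 0, 0, 0, 0, 135],
    [12, 35, 0, 0, 0, 0, 135],
    [0, 0, 0, 0, 0, 0, 135],
    [0, 0, 0, 0, 0, 0, 135]
  ]
}}

```text
clock: 20.0
position: [0.5523, -0.0545, 0.1345]
tool_rot: [3.141, 0.002, -0.144]
force: [0.1, 0.7, -0.3]
grip_width: 0.0404
```

Call:
{"fn": "carry_out", "kwargs": {
  "targets": [
    [0, 0, 0, 0, 0, 0, 135],
    [0, 0, 0, 0, 0, 0, 135],
    [0, 0, 0, 0, 0, 0, 135]
  ]
}}

```text
clock: 20.25
position: [0.5527, -0.051, 0.1355]
tool_rot: [-3.141, 0.001, -0.139]
force: [0.2, 0.1, 0.3]
grip_width: 0.0403
```

```bash
python3 - <<'E'
from d import *
a=cal(.0375,-.133)
deltas([(*a,.135),(*a,.043)])
E
```

```text
t 20.25 pos [ 0.5527 -0.051   0.1355] rpy [-1.7999e+02  5.0000e-02 -7.9400e+00] F [0.2 0.1 0.3] w 0.0403
rot units 0.01 mod half turn 0.01
(np.float64(0.5536250301501202), np.float64(-0.052424644428631303), 0.135) -> tool mm [1.1 1.3 0.5]
(np.float64(0.5536250301501202), np.float64(-0.052424644428631303), 0.043) -> tool mm [ 0.  0. 92.]
```

Call:
{"fn": "carry_out", "kwargs": {
  "targets": [
    [1, 0, 25, 0, 0, 0, 135],
    [0, 0, 25, 0, 0, 0, 135],
    [0, 0, 22, 0, 0, 0, 135],
    [0, 0, 14, 0, 0, 0, 135],
    [0, 0, 5, 0, 0, 0, 135]
  ]
}}

```text
clock: 20.67
position: [0.5528, -0.0513, 0.0428]
tool_rot: [3.141, 0.003, -0.139]
force: [0.6, 1.1, -0.5]
grip_width: 0.0402
```

Call:
{"fn": "carry_out", "kwargs": {
  "targets": [
    [0, 0, 0, 0, 0, 0, 135],
    [0, -3, 0, 0, 0, 0, 135],
    [0, -3, 0, 0, 0, 0, 135],
    [0, -3, 0, 0, 0, 0, 135],
    [0, -3, 0, 0, 0, 0, 135]
  ]
}}

```text
clock: 21.08
position: [0.5562, -0.0399, 0.0457]
tool_rot: [-3.141, -0.001, -0.14]
force: [0.3, -2.8, 1.3]
grip_width: 0.0401
```

Call:
{"fn": "carry_out", "kwargs": {
  "targets": [
    [0, -4, 0, 0, 0, 0, 135],
    [0, -4, 0, 0, 0, 0, 135],
    [0, -4, 0, 0, 0, 0, 135],
    [0, -3, 0, 0, 0, 0, 135],
    [0, -3, 0, 0, 0, 0, 135]
  ]
}}

```text
clock: 21.5
position: [0.5583, -0.0223, 0.045]
tool_rot: [-3.142, -0.0, -0.14]
force: [-0.5, -3.0, 1.1]
grip_width: 0.0401
```

Call:
{"fn": "carry_out", "kwargs": {
  "targets": [
    [0, -2, 0, 0, 0, 0, 135],
    [0, -2, 0, 0, 0, 0, 135],
    [0, -1, 0, 0, 0, 0, 135],
    [0, 0, 0, 0, 0, 0, 135]
  ]
}}

```text
clock: 21.83
position: [0.5588, -0.0174, 0.0449]
tool_rot: [-3.141, 0.0, -0.14]
force: [0.4, 0.1, -1.2]
grip_width: 0.0402
```

```bash
cat > g.py <<'E'
from d import *
s=bot.observe(); q=np.array(s["position"][:2])-M
print("cal x",round(q@EX,4),"cal y",round(q@EY,4),"gap if pushing",round((-.0412-q@EY)*1000,1),"F",np.round(s["force"],1),"Fy_cal",round(np.array(s["force"][:2])@EY,1),"z",round(s["position"][2],4),"t",s["clock"])
E
python3 g.py
```

```text
cal x 0.0378 cal y -0.0976 gap if pushing 56.4 F [ 0.4  0.1 -1.2] Fy_cal 0.1 z 0.0449 t 21.8333
```

Call:
{"fn": "carry_out", "kwargs": {
  "targets": [
    [0, -1, 0, 0, 0, 0, 135],
    [0, -1, 0, 0, 0, 0, 135],
    [0, -1, 0, 0, 0, 0, 135],
    [0, -1, 0, 0, 0, 0, 135],
    [0, -1, 0, 0, 0, 0, 135]
  ]
}}

```text
clock: 22.25
position: [0.5595, -0.0128, 0.0449]
tool_rot: [3.141, 0.0, -0.14]
force: [0.3, -3.2, -0.7]
grip_width: 0.04
```

Call:
{"fn": "carry_out", "kwargs": {
  "targets": [
    [0, -0.4, 0, 0, 0, 0, 135],
    [0, -0.4, 0, 0, 0, 0, 135]
  ]
}}

```text
clock: 22.42
position: [0.5597, -0.012, 0.0449]
tool_rot: [3.141, 0.0, -0.14]
force: [0.4, -4.0, -0.3]
grip_width: 0.04
```

Call:
{"fn": "carry_out", "kwargs": {
  "targets": [
    [0, -0.4, 0, 0, 0, 0, 135],
    [0, 0, 0, 0, 0, 0, 135]
  ]
}}

```text
clock: 22.58
position: [0.5597, -0.0118, 0.0449]
tool_rot: [3.141, -0.0, -0.14]
force: [1.7, -3.7, -0.1]
grip_width: 0.0405
```

```bash
python3 g.py
```

```text
cal x 0.0379 cal y -0.0919 gap if pushing 50.7 F [ 1.7 -3.7 -0.1] Fy_cal -3.4 z 0.0449 t 22.5833
```

Call:
{"fn": "carry_out", "kwargs": {
  "targets": [
    [0, -0.4, 0, 0, 0, 0, 135],
    [0, 0, 0, 0, 0, 0, 135]
  ]
}}

```text
clock: 22.75
position: [0.5598, -0.0117, 0.0449]
tool_rot: [3.141, -0.0, -0.141]
force: [0.7, -6.1, -0.4]
grip_width: 0.0404
```

Call:
{"fn": "carry_out", "kwargs": {
  "targets": [
    [0, -0.4, 0, 0, 0, 0, 135],
    [0, 0, 0, 0, 0, 0, 135]
  ]
}}

```text
clock: 22.92
position: [0.5599, -0.0116, 0.0449]
tool_rot: [3.141, -0.0, -0.141]
force: [0.7, -7.4, -1.4]
grip_width: 0.0399
```

Call:
{"fn": "carry_out", "kwargs": {
  "targets": [
    [0, -0.3, 0, 0, 0, 0, 135],
    [0, 0, 0, 0, 0, 0, 135]
  ]
}}

```text
clock: 23.08
position: [0.5599, -0.0114, 0.0449]
tool_rot: [3.141, -0.0, -0.141]
force: [1.0, -8.3, 0.5]
grip_width: 0.0404
```

```bash
python3 g.py
```

```text
cal x 0.038 cal y -0.0915 gap if pushing 50.3 F [ 1.  -8.3  0.5] Fy_cal -8.1 z 0.0449 t 23.0833
```

Call:
{"fn": "carry_out", "kwargs": {
  "targets": [
    [0, 2, 0, 0, 0, 0, 135],
    [0, 6, 0, 0, 0, 0, 135],
    [0, 7, 0, 0, 0, 0, 135],
    [0, 0, 0, 0, 0, 0, 135],
    [0, 0, -20, 0, 0, 0, 135]
  ]
}}

```text
clock: 23.5
position: [0.556, -0.0258, 0.0625]
tool_rot: [3.141, 0.004, -0.141]
force: [0.1, 1.3, -0.3]
grip_width: 0.0399
```

Call:
{"fn": "carry_out", "kwargs": {
  "targets": [
    [0, 0, -30, 0, 0, 0, 135],
    [0, 0, -25, 0, 0, 0, 135],
    [0, 0, 0, 0, 0, 0, 255],
    [0, 0, 0, 0, 0, 0, 255]
  ]
}}

```text
clock: 23.83
position: [0.5585, -0.0253, 0.1211]
tool_rot: [-3.141, -0.002, -0.14]
force: [-0.9, -0.3, -1.1]
grip_width: 0.017
```

```bash
python3 - <<'E'
from d import *
deltas([(.427,-.0445,.12),(.427,-.0445,.050)])
for n in ("side","top"):
    f=bot.grab_frame(n); np.savez(f"/tmp/{n}7.npz",**f); print(topface(f,cal(0,-.025),.033,.062))
print("want",cal(0,-.025))
E
```

```text
t 23.83 pos [ 0.5585 -0.0253  0.1211] rpy [-1.7996e+02 -1.4000e-01 -8.0500e+00] F [-0.9 -0.3 -1.1] w 0.017
rot units -0.01 mod half turn -0.01
(0.427, -0.0445, 0.12) -> tool mm [-127.5   37.3    1.1]
(0.427, -0.0445, 0.05) -> tool mm [ 0.  0. 70.]
(105, array([0.5311, 0.0554, 0.0611]), array([0.5311, 0.0571, 0.0275]))
None
want [0.53152067 0.0597433 ]
```

Call:
{"fn": "carry_out", "kwargs": {
  "targets": [
    [-32, 9, 0, 0, 0, 0, 255],
    [-32, 9, 0, 0, 0, 0, 255],
    [-32, 10, 0, 0, 0, 0, 255],
    [-32, 9, 0, 0, 0, 0, 255],
    [0, 0, 0, 0, 0, 0, 255]
  ]
}}

```text
clock: 24.35
position: [0.4193, -0.0452, 0.1188]
tool_rot: [3.14, 0.006, -0.142]
force: [1.3, -1.1, 0.6]
grip_width: 0.0002
```

Call:
{"fn": "carry_out", "kwargs": {
  "targets": [
    [0, 0, 25, 0, 0, 0, 255],
    [0, 0, 25, 0, 0, 0, 255],
    [0, 0, 10, 0, 0, 0, 255],
    [0, 0, 5, 0, 0, 0, 255],
    [0, 0, 0, 0, 0, 0, 255]
  ]
}}

```text
clock: 24.77
position: [0.425, -0.044, 0.0536]
tool_rot: [3.141, 0.003, -0.14]
force: [-0.0, -0.2, -0.3]
grip_width: -0.0002
```

Call:
{"fn": "carry_out", "kwargs": {
  "targets": [
    [0, 0, 0, 0, 0, 0, 255],
    [0, 0, 0, 0, 0, 0, 255],
    [0, 0, 0, 0, 0, 0, 255]
  ]
}}

```text
clock: 25.02
position: [0.4262, -0.044, 0.0555]
tool_rot: [-3.141, -0.001, -0.14]
force: [0.2, -0.5, 0.1]
grip_width: 0.0
```

```bash
python3 - <<'E'
from d import *
deltas([(.427,-.0445,.0395)])
E
```

```text
t 25.02 pos [ 0.4262 -0.044   0.0555] rpy [-1.7999e+02 -6.0000e-02 -8.0400e+00] F [ 0.2 -0.5  0.1] w 0.0
rot units -0.01 mod half turn -0.01
(0.427, -0.0445, 0.0395) -> tool mm [ 0.8  0.3 16. ]
```

Press: 16 mm down, hold, then up.

Call:
{"fn": "carry_out", "kwargs": {
  "targets": [
    [0, 0, 7, 0, 0, 0, 255],
    [0, 0, 4, 0, 0, 0, 255],
    [0, 0, 3, 0, 0, 0, 255],
    [0, 0, 2, 0, 0, 0, 255],
    [0, 0, 0, 0, 0, 0, 255]
  ]
}}

```text
clock: 25.43
position: [0.426, -0.044, 0.0386]
tool_rot: [-3.142, -0.0, -0.14]
force: [1.0, 0.1, 3.3]
grip_width: -0.0001
```

Call:
{"fn": "carry_out", "kwargs": {
  "targets": [
    [0, 0, 0, 0, 0, 0, 255],
    [0, 0, 0, 0, 0, 0, 255]
  ]
}}

```text
clock: 25.6
position: [0.426, -0.044, 0.039]
tool_rot: [-3.142, -0.0, -0.14]
force: [0.8, 0.5, 4.4]
grip_width: 0.0001
```

```bash
python3 - <<'E'
from d import *
deltas([(.427,-.0445,.0395),(.427,-.0445,.10)])
E
```

```text
t 25.6 pos [ 0.426 -0.044  0.039] rpy [-1.80e+02 -2.00e-02 -8.03e+00] F [0.8 0.5 4.4] w 0.0001
rot units -0.01 mod half turn -0.01
(0.427, -0.0445, 0.0395) -> tool mm [ 1.   0.3 -0.5]
(0.427, -0.0445, 0.1) -> tool mm [  0.    0.  -60.5]
```

Call:
{"fn": "carry_out", "kwargs": {
  "targets": [
    [0, 0, -5, 0, 0, 0, 255],
    [0, 0, -25, 0, 0, 0, 255],
    [0, 0, -30, 0, 0, 0, 255],
    [0, 0, -25, 0, 0, 0, 0],
    [0, 0, 0, 0, 0, 0, 0]
  ]
}}

```text
clock: 26.02
position: [0.4271, -0.0442, 0.1279]
tool_rot: [-3.141, -0.005, -0.141]
force: [1.0, -0.0, -0.2]
grip_width: 0.0233
```

```bash
python3 - <<'E'
from d import *
a=cal(0,-.025)
deltas([(*a,.125),(*a,.041)])
E
```

```text
t 26.02 pos [ 0.4271 -0.0442  0.1279] rpy [-179.96   -0.26   -8.06] F [ 1.  -0.  -0.2] w 0.0233
rot units -0.01 mod half turn -0.01
(np.float64(0.5315206724759984), np.float64(0.059743298281460744), 0.125) -> tool mm [  88.9 -117.4    2.9]
(np.float64(0.5315206724759984), np.float64(0.059743298281460744), 0.041) -> tool mm [ 0.  0. 84.]
```

Call:
{"fn": "carry_out", "kwargs": {
  "targets": [
    [22, -29, 0, 0, 0, 0, 0],
    [22, -29, 0, 0, 0, 0, 0],
    [22, -30, 0, 0, 0, 0, 0],
    [22, -29, 0, 0, 0, 0, 0],
    [0, 0, 0, 0, 0, 0, 0]
  ]
}}

```text
clock: 26.43
position: [0.5327, 0.0652, 0.124]
tool_rot: [-3.139, -0.002, -0.135]
force: [-1.0, 0.3, -0.7]
grip_width: 0.0832
```

Call:
{"fn": "carry_out", "kwargs": {
  "targets": [
    [0, 0, 0, 0, 0, 0, 0],
    [0, 0, 0, 0, 0, 0, 0],
    [0, 0, 0, 0, 0, 0, 0],
    [0, 0, 0, 0, 0, 0, 0]
  ]
}}

```text
clock: 26.77
position: [0.5288, 0.0586, 0.124]
tool_rot: [3.141, 0.0, -0.141]
force: [-0.0, 0.3, -0.2]
grip_width: 0.0854
```

```bash
python3 - <<'E'
from d import *
a=cal(0,-.025)
deltas([(*a,.125),(*a,.041)])
f=bot.grab_frame("side"); print(topface(f,cal(0,-.025),.033,.062)) 
# tray fit from first top frame: rim plane z=.032
t=dict(np.load('/tmp/top0.npz'))
W=cloud(t); C=t["color"].astype(int)
m=(W[...,0]>.33)&(W[...,0]<.6)&(W[...,1]>.15)&(W[...,1]<.4)&(C.max(-1)<125)&(C.max(-1)-C.min(-1)<25)
k,l,st,ce=cv2.connectedComponentsWithStats(m.astype(np.uint8)); i=1+np.argmax(st[1:,4])
p=np.argwhere(l==i)[:,::-1]
q=np.array([ray(t,u,v,.03)[:2] for u,v in p]); print(st[i],cv2.minAreaRect(np.float32(q*1000)))
E
```

```text
t 26.77 pos [0.5288 0.0586 0.124 ] rpy [ 1.7998e+02  2.0000e-02 -8.1000e+00] F [-0.   0.3 -0.2] w 0.0854
rot units -0.02 mod half turn -0.02
(np.float64(0.5315206724759984), np.float64(0.059743298281460744), 0.125) -> tool mm [ 2.6 -1.6 -1. ]
(np.float64(0.5315206724759984), np.float64(0.059743298281460744), 0.041) -> tool mm [ 0.  0. 84.]
(105, array([0.5316, 0.0565, 0.0609]), array([0.53  , 0.0562, 0.0263]))
[ 186  180   53   62 2409] ((456.84637451171875, 270.1534423828125), (149.58087158203125, 198.57630920410156), 86.77989959716797)
```

Call:
{"fn": "carry_out", "kwargs": {
  "targets": [
    [2.5, -1.5, 0, 0, 0, 0, 0],
    [0, 0, 25, 0, 0, 0, 0],
    [0, 0, 25, 0, 0, 0, 0],
    [0, 0, 20, 0, 0, 0, 0],
    [0, 0, 8, 0, 0, 0, 0]
  ]
}}

```text
clock: 27.23
position: [0.5309, 0.0603, 0.0437]
tool_rot: [3.141, 0.003, -0.14]
force: [-0.8, -0.3, -0.5]
grip_width: 0.0853
```

Call:
{"fn": "carry_out", "kwargs": {
  "targets": [
    [0, 0, 4, 0, 0, 0, 0],
    [0, 0, 0, 0, 0, 0, 0],
    [0, 0, 0, 0, 0, 0, 0],
    [0, 0, 0, 0, 0, 0, 0]
  ]
}}

```text
clock: 27.57
position: [0.5327, 0.0607, 0.043]
tool_rot: [-3.141, -0.001, -0.14]
force: [0.3, -0.3, 0.3]
grip_width: 0.0851
```

```bash
python3 - <<'E'
from d import *
a=cal(0,-.025)
deltas([(*a,.041)])
t=dict(np.load('/tmp/top0.npz'))
P=np.array([ray(t,u,v,.032)[:2] for u,v in ((200,181.2),(238.8,187.2),(226,241.2),(187.2,234.8))]); print(np.round(P,3).tolist(),P.mean(0))
E
```

```text
t 27.57 pos [0.5327 0.0607 0.043 ] rpy [-1.7997e+02 -8.0000e-02 -8.0500e+00] F [ 0.3 -0.3  0.3] w 0.0851
rot units -0.01 mod half turn -0.01
(np.float64(0.5315206724759984), np.float64(0.059743298281460744), 0.041) -> tool mm [-1.   1.1  2. ]
[[0.554, 0.329], [0.547, 0.191], [0.356, 0.21], [0.365, 0.344]] [0.45549156 0.26861263]
```

Call:
{"fn": "carry_out", "kwargs": {
  "targets": [
    [-1, 1, 1, 0, 0, 0, 60],
    [0, 0, 0, 0, 0, 0, 90],
    [0, 0, 0, 0, 0, 0, 100],
    [0, 0, 0, 0, 0, 0, 110],
    [0, 0, 0, 0, 0, 0, 135]
  ],
  "force": 30
}}

```text
clock: 27.98
position: [0.531, 0.0593, 0.0415]
tool_rot: [3.141, -0.0, -0.141]
force: [-2.9, -2.5, 11.2]
grip_width: 0.0496
```

Call:
{"fn": "carry_out", "kwargs": {
  "targets": [
    [0, 0, 0, 0, 0, 0, 135],
    [0, 0, 0, 0, 0, 0, 135],
    [0, 0, -5, 0, 0, 0, 135],
    [0, 0, -20, 0, 0, 0, 135],
    [0, 0, -30, 0, 0, 0, 135]
  ]
}}

```text
clock: 28.4
position: [0.5294, 0.0597, 0.0949]
tool_rot: [3.14, 0.004, -0.14]
force: [-0.4, 0.7, -1.1]
grip_width: 0.0493
```

Call:
{"fn": "carry_out", "kwargs": {
  "targets": [
    [0, 0, -30, 0, 0, 0, 135],
    [0, 0, -10, 0, 0, 0, 135],
    [0, 0, 0, 0, 0, 0, 135],
    [0, 0, 0, 0, 0, 0, 135]
  ]
}}

```text
clock: 28.73
position: [0.531, 0.0599, 0.136]
tool_rot: [-3.141, -0.001, -0.14]
force: [-0.5, -0.2, -0.9]
grip_width: 0.049
```

```bash
python3 - <<'E'
from d import *
deltas([(.511,.265,.13),(.511,.265,.04)])
E
```

```text
t 28.73 pos [0.531  0.0599 0.136 ] rpy [-1.7998e+02 -4.0000e-02 -8.0300e+00] F [-0.5 -0.2 -0.9] w 0.049
rot units -0.01 mod half turn -0.01
(0.511, 0.265, 0.13) -> tool mm [ -48.3 -200.4    6. ]
(0.511, 0.265, 0.04) -> tool mm [ 0.  0. 90.]
```

Call:
{"fn": "carry_out", "kwargs": {
  "targets": [
    [-8, -33, 0, 0, 0, 0, 135],
    [-8, -33, 0, 0, 0, 0, 135],
    [-8, -33, 0, 0, 0, 0, 135],
    [-8, -34, 0, 0, 0, 0, 135],
    [-8, -34, 0, 0, 0, 0, 135]
  ]
}}

```text
clock: 29.15
position: [0.5135, 0.232, 0.1343]
tool_rot: [3.14, 0.002, -0.14]
force: [1.2, 0.1, -1.0]
grip_width: 0.0493
```

Call:
{"fn": "carry_out", "kwargs": {
  "targets": [
    [-8, -33, 0, 0, 0, 0, 135],
    [0, 0, 0, 0, 0, 0, 135],
    [0, 0, 0, 0, 0, 0, 135],
    [0, 0, 0, 0, 0, 0, 135],
    [0, 0, 0, 0, 0, 0, 135]
  ]
}}

```text
clock: 29.57
position: [0.5113, 0.2632, 0.135]
tool_rot: [3.14, 0.001, -0.142]
force: [0.6, -1.3, -1.6]
grip_width: 0.0494
```

```bash
python3 - <<'E'
from d import *
deltas([(.511,.265,.13),(.511,.265,.036)])
E
```

```text
t 29.57 pos [0.5113 0.2632 0.135 ] rpy [ 1.7992e+02  5.0000e-02 -8.1100e+00] F [ 0.6 -1.3 -1.6] w 0.0494
rot units -0.02 mod half turn -0.02
(0.511, 0.265, 0.13) -> tool mm [-0.5 -1.8  5. ]
(0.511, 0.265, 0.036) -> tool mm [ 0.  0. 94.]
```

Call:
{"fn": "carry_out", "kwargs": {
  "targets": [
    [0, -1, 25, 0, 0, 0, 135],
    [0, 0, 25, 0, 0, 0, 135],
    [0, 0, 22, 0, 0, 0, 135],
    [0, 0, 15, 0, 0, 0, 135],
    [0, 0, 7, 0, 0, 0, 135]
  ]
}}

```text
clock: 29.98
position: [0.5109, 0.2638, 0.0397]
tool_rot: [3.14, 0.002, -0.142]
force: [-1.1, 0.2, -2.0]
grip_width: 0.0494
```

Call:
{"fn": "carry_out", "kwargs": {
  "targets": [
    [0, 0, 2, 0, 0, 0, 135],
    [0, 0, 0, 0, 0, 0, 135],
    [0, 0, 0, 0, 0, 0, 135],
    [0, 0, 0, 0, 0, 0, 135]
  ]
}}

```text
clock: 30.32
position: [0.5121, 0.2656, 0.0409]
tool_rot: [-3.141, -0.001, -0.141]
force: [-0.5, 0.0, -1.0]
grip_width: 0.0493
```

Call:
{"fn": "carry_out", "kwargs": {
  "targets": [
    [0, 0, 1, 0, 0, 0, 135],
    [0, 0, 1, 0, 0, 0, 135]
  ]
}}

```text
clock: 30.48
position: [0.5118, 0.2657, 0.0385]
tool_rot: [-3.141, -0.001, -0.14]
force: [0.3, 0.3, -1.9]
grip_width: 0.0498
```

Call:
{"fn": "carry_out", "kwargs": {
  "targets": [
    [0, 0, 1, 0, 0, 0, 135],
    [0, 0, 1, 0, 0, 0, 135],
    [0, 0, 1, 0, 0, 0, 135]
  ]
}}

```text
clock: 30.73
position: [0.5115, 0.2656, 0.0349]
tool_rot: [-3.142, -0.0, -0.14]
force: [-0.8, 0.4, -1.8]
grip_width: 0.0494
```

Call:
{"fn": "carry_out", "kwargs": {
  "targets": [
    [0, 0, 0.7, 0, 0, 0, 135],
    [0, 0, 0.7, 0, 0, 0, 135]
  ]
}}

```text
clock: 30.9
position: [0.5115, 0.2656, 0.0335]
tool_rot: [-3.142, 0.0, -0.14]
force: [-4.5, -1.7, 17.1]
grip_width: 0.0494
```

Call:
{"fn": "carry_out", "kwargs": {
  "targets": [
    [0, 0, 0.5, 0, 0, 0, 135],
    [0, 0, 0, 0, 0, 0, 135]
  ]
}}

```text
clock: 31.07
position: [0.5115, 0.2656, 0.0336]
tool_rot: [-3.142, 0.0, -0.14]
force: [-3.6, -2.7, 11.8]
grip_width: 0.0495
```

Call:
{"fn": "carry_out", "kwargs": {
  "targets": [
    [0, 0, -0.7, 0, 0, 0, 125],
    [0, 0, 0, 0, 0, 0, 100],
    [0, 0, 0, 0, 0, 0, 80],
    [0, 0, 0, 0, 0, 0, 40],
    [0, 0, 0, 0, 0, 0, 40]
  ]
}}

```text
clock: 31.48
position: [0.5115, 0.2655, 0.0336]
tool_rot: [3.142, 0.0, -0.14]
force: [0.5, -0.0, 0.6]
grip_width: 0.0718
```

Call:
{"fn": "carry_out", "kwargs": {
  "targets": [
    [0, 0, -15, 0, 0, 0, 40],
    [0, 0, -30, 0, 0, 0, 40],
    [0, 0, -35, 0, 0, 0, 40],
    [0, 0, -30, 0, 0, 0, 85],
    [0, 0, 0, 0, 0, 0, 85]
  ]
}}

```text
clock: 31.9
position: [0.5137, 0.2667, 0.1492]
tool_rot: [-3.137, -0.006, -0.141]
force: [1.3, 0.8, 0.5]
grip_width: 0.0571
```

```bash
python3 - <<'E'
from d import *
f={n:bot.grab_frame(n) for n in ("side","top")}
for n in f: print(n,"tube",topface(f[n],(.511,.265),.035,.054),"roller",topface(f[n],(.56,-.2345),.04),"rod",topface(f[n],(.434,-.361),.04))
deltas([(.56,-.2345,.14),(.56,-.2345,.026)])
E
```

```text
side tube (80, array([0.5125, 0.2627, 0.0535]), array([0.5109, 0.2629, 0.0271])) roller (78, array([ 0.5609, -0.2378,  0.0496]), array([ 0.5607, -0.2369,  0.0158])) rod (46, array([ 0.435 , -0.3632,  0.0493]), array([ 0.4347, -0.3621,  0.0102]))
top tube (21, array([0.508 , 0.2486, 0.0548]), array([0.5151, 0.261 , 0.0239])) roller (45, array([ 0.5591, -0.2342,  0.0516]), array([ 0.5604, -0.2339,  0.0147])) rod (26, array([ 0.4348, -0.3603,  0.0492]), array([ 0.4341, -0.3593,  0.0098]))
t 32.0 pos [0.512  0.2658 0.1448] rpy [-1.7992e+02 -1.0000e-01 -8.0400e+00] F [ 0.3  0.1 -0.3] w 0.0569
rot units -0.01 mod half turn -0.01
(0.56, -0.2345, 0.14) -> tool mm [117.2 488.7   4.8]
(0.56, -0.2345, 0.026) -> tool mm [  0.   0. 114.]
```

Call:
{"fn": "carry_out", "kwargs": {
  "targets": [
    [8, 32.5, 0, 0, 0, 0, 85],
    [8, 32.5, 0, 0, 0, 0, 85],
    [8, 32.5, 0, 0, 0, 0, 85],
    [8, 32.5, 0, 0, 0, 0, 85],
    [8, 32.5, 0, 0, 0, 0, 85]
  ]
}}

```text
clock: 32.42
position: [0.5276, 0.0974, 0.1425]
tool_rot: [3.141, 0.002, -0.14]
force: [1.7, 1.2, 0.1]
grip_width: 0.0569
```

Call:
{"fn": "carry_out", "kwargs": {
  "targets": [
    [8, 32.5, 0, 0, 0, 0, 85],
    [8, 32.5, 0, 0, 0, 0, 85],
    [8, 32.5, 0, 0, 0, 0, 85],
    [8, 32.5, 0, 0, 0, 0, 85],
    [8, 32.5, 0, 0, 0, 0, 85]
  ]
}}

```text
clock: 32.83
position: [0.5445, -0.069, 0.1425]
tool_rot: [3.141, 0.002, -0.14]
force: [1.4, -0.1, 0.4]
grip_width: 0.0569
```

Call:
{"fn": "carry_out", "kwargs": {
  "targets": [
    [8, 32.5, 0, 0, 0, 0, 85],
    [8, 32.5, 0, 0, 0, 0, 85],
    [8, 32.5, 0, 0, 0, 0, 85],
    [8, 32.5, 0, 0, 0, 0, 85],
    [6, 32.5, 0, 0, 0, 0, 85]
  ]
}}

```text
clock: 33.25
position: [0.5596, -0.2352, 0.1423]
tool_rot: [-3.141, 0.002, -0.14]
force: [-0.1, 0.7, -0.0]
grip_width: 0.0569
```

Call:
{"fn": "carry_out", "kwargs": {
  "targets": [
    [0, 0, 0, 0, 0, 0, 85],
    [0, 0, 0, 0, 0, 0, 85],
    [0, 0, 0, 0, 0, 0, 85],
    [0, 0, 0, 0, 0, 0, 85],
    [0, 0, 0, 0, 0, 0, 85]
  ]
}}

```text
clock: 33.67
position: [0.5603, -0.2324, 0.1434]
tool_rot: [-3.141, 0.001, -0.139]
force: [-0.1, 0.3, 0.6]
grip_width: 0.0572
```

```bash
python3 - <<'E'
from d import *
deltas([(.5603,-.2355,.14),(.5603,-.2355,.026)])
E
```

```text
t 33.67 pos [ 0.5603 -0.2324  0.1434] rpy [-1.7997e+02  3.0000e-02 -7.9500e+00] F [-0.1  0.3  0.6] w 0.0572
rot units 0.01 mod half turn 0.01
(0.5603, -0.2355, 0.14) -> tool mm [0.5 3.  3.4]
(0.5603, -0.2355, 0.026) -> tool mm [  0.   0. 114.]
```

Call:
{"fn": "carry_out", "kwargs": {
  "targets": [
    [0, 3, 0, 0, 0, 0, 85],
    [0, 0, 30, 0, 0, 0, 85],
    [0, 0, 30, 0, 0, 0, 85],
    [0, 0, 28, 0, 0, 0, 85],
    [0, 0, 18, 0, 0, 0, 85]
  ]
}}

```text
clock: 34.08
position: [0.5589, -0.236, 0.0353]
tool_rot: [-3.141, 0.002, -0.139]
force: [-0.5, 0.8, -0.6]
grip_width: 0.0566
```

Call:
{"fn": "carry_out", "kwargs": {
  "targets": [
    [0, 0, 9, 0, 0, 0, 85],
    [0, 0, 0, 0, 0, 0, 85],
    [0, 0, 0, 0, 0, 0, 85],
    [0, 0, 0, 0, 0, 0, 85]
  ]
}}

```text
clock: 34.42
position: [0.5606, -0.2369, 0.0301]
tool_rot: [3.141, -0.002, -0.14]
force: [0.4, 1.0, -0.5]
grip_width: 0.057
```

```bash
python3 - <<'E'
from d import *
deltas([(.5603,-.2355,.027)])
E
```

```text
t 34.42 pos [ 0.5606 -0.2369  0.0301] rpy [ 1.7998e+02 -1.1000e-01 -8.0300e+00] F [ 0.4  1.  -0.5] w 0.057
rot units -0.01 mod half turn -0.01
(0.5603, -0.2355, 0.027) -> tool mm [-0.5 -1.4  3.1]
```

Call:
{"fn": "carry_out", "kwargs": {
  "targets": [
    [-0.5, -1, 2.5, 0, 0, 0, 110],
    [0, 0, 0, 0, 0, 0, 140],
    [0, 0, 0, 0, 0, 0, 155],
    [0, 0, 0, 0, 0, 0, 170],
    [0, 0, 0, 0, 0, 0, 195]
  ],
  "force": 30
}}

```text
clock: 34.83
position: [0.5597, -0.2356, 0.0268]
tool_rot: [3.142, -0.001, -0.14]
force: [-0.9, 1.1, 6.4]
grip_width: 0.0286
```

Call:
{"fn": "carry_out", "kwargs": {
  "targets": [
    [0, 0, 0, 0, 0, 0, 195],
    [0, 0, 0, 0, 0, 0, 195]
  ]
}}

```text
clock: 35.0
position: [0.5597, -0.2357, 0.0268]
tool_rot: [3.142, -0.001, -0.14]
force: [-0.5, 1.0, 6.4]
grip_width: 0.0288
```

Call:
{"fn": "carry_out", "kwargs": {
  "targets": [
    [0, 0, -10, 0, 0, 0, 195],
    [0, 0, -20, 0, 0, 0, 195],
    [0, 0, -30, 0, 0, 0, 195],
    [0, 0, -30, 0, 0, 0, 195],
    [0, 0, -10, 0, 0, 0, 195]
  ]
}}

```text
clock: 35.42
position: [0.5608, -0.2362, 0.1308]
tool_rot: [3.141, -0.005, -0.141]
force: [1.9, -0.8, -0.8]
grip_width: 0.0289
```

Call:
{"fn": "carry_out", "kwargs": {
  "targets": [
    [0, 0, 0, 0, 0, 0, 195],
    [0, 0, 0, 0, 0, 0, 195],
    [0, 0, 0, 0, 0, 0, 195]
  ]
}}

```text
clock: 35.67
position: [0.5588, -0.2353, 0.1253]
tool_rot: [-3.141, 0.001, -0.14]
force: [0.2, 0.4, -1.5]
grip_width: 0.0291
```

```bash
python3 - <<'E'
from d import *
a=cal(0,-.018)
deltas([(*a,.128),(*a,.046)])
E
```

```text
t 35.67 pos [ 0.5588 -0.2353  0.1253] rpy [-1.7998e+02  8.0000e-02 -8.0300e+00] F [ 0.2  0.4 -1.5] w 0.0291
rot units -0.01 mod half turn -0.01
(np.float64(0.5324948841827188), np.float64(0.06667517476265174), 0.128) -> tool mm [ -68.1 -295.4   -2.7]
(np.float64(0.5324948841827188), np.float64(0.06667517476265174), 0.046) -> tool mm [ 0.  0. 82.]
```

Call:
{"fn": "carry_out", "kwargs": {
  "targets": [
    [-7.5, -32, 0, 0, 0, 0, 195],
    [-7.5, -33, 0, 0, 0, 0, 195],
    [-7.5, -33, 0, 0, 0, 0, 195],
    [-7.5, -33, 0, 0, 0, 0, 195],
    [-7.5, -33, 0, 0, 0, 0, 195]
  ]
}}

```text
clock: 36.08
position: [0.5441, -0.0665, 0.125]
tool_rot: [3.141, 0.002, -0.14]
force: [1.2, 0.3, -1.4]
grip_width: 0.0286
```

Call:
{"fn": "carry_out", "kwargs": {
  "targets": [
    [-7.5, -33, 0, 0, 0, 0, 195],
    [-7.5, -33, 0, 0, 0, 0, 195],
    [-7.5, -33, 0, 0, 0, 0, 195],
    [-7.5, -32, 0, 0, 0, 0, 195],
    [0, 0, 0, 0, 0, 0, 195]
  ]
}}

```text
clock: 36.5
position: [0.5324, 0.073, 0.125]
tool_rot: [-3.139, 0.002, -0.133]
force: [-0.9, 1.0, -2.4]
grip_width: 0.0287
```

Call:
{"fn": "carry_out", "kwargs": {
  "targets": [
    [0, 0, 0, 0, 0, 0, 195],
    [0, 0, 0, 0, 0, 0, 195],
    [0, 0, 0, 0, 0, 0, 195],
    [0, 0, 0, 0, 0, 0, 195],
    [0, 0, 0, 0, 0, 0, 195]
  ]
}}

```text
clock: 36.92
position: [0.5338, 0.065, 0.126]
tool_rot: [3.141, 0.0, -0.142]
force: [0.7, -0.7, -0.8]
grip_width: 0.0292
```

```bash
python3 - <<'E'
from d import *
a=cal(0,-.018)
deltas([(*a,.128),(*a,.046)])
E
```

```text
t 36.92 pos [0.5338 0.065  0.126 ] rpy [ 1.7999e+02  1.0000e-02 -8.1200e+00] F [ 0.7 -0.7 -0.8] w 0.0292
rot units -0.02 mod half turn -0.02
(np.float64(0.5324948841827188), np.float64(0.06667517476265174), 0.128) -> tool mm [-1.6 -1.5 -2. ]
(np.float64(0.5324948841827188), np.float64(0.06667517476265174), 0.046) -> tool mm [ 0.  0. 82.]
```

Call:
{"fn": "carry_out", "kwargs": {
  "targets": [
    [-1.5, -1.5, 20, 0, 0, 0, 195],
    [0, 0, 22, 0, 0, 0, 195],
    [0, 0, 20, 0, 0, 0, 195],
    [0, 0, 12, 0, 0, 0, 195],
    [0, 0, 6, 0, 0, 0, 195]
  ]
}}

```text
clock: 37.33
position: [0.5319, 0.0671, 0.0447]
tool_rot: [3.141, 0.002, -0.141]
force: [-0.7, -0.1, -1.5]
grip_width: 0.0289
```

Call:
{"fn": "carry_out", "kwargs": {
  "targets": [
    [0, 0, 0, 0, 0, 0, 195],
    [0, 0, 0, 0, 0, 0, 195],
    [0, 0, 0, 0, 0, 0, 195],
    [0, 0, 0, 0, 0, 0, 195]
  ]
}}

```text
clock: 37.67
position: [0.5331, 0.0677, 0.0472]
tool_rot: [-3.141, -0.001, -0.14]
force: [0.4, 0.3, -2.5]
grip_width: 0.029
```

```bash
python3 - <<'E'
from d import *
a=cal(0,-.018)
deltas([(*a,.040)])
E
```

```text
t 37.67 pos [0.5331 0.0677 0.0472] rpy [-1.7997e+02 -8.0000e-02 -8.0400e+00] F [ 0.4  0.3 -2.5] w 0.029
rot units -0.01 mod half turn -0.01
(np.float64(0.5324948841827188), np.float64(0.06667517476265174), 0.04) -> tool mm [-0.5  1.1  7.2]
```

Call:
{"fn": "carry_out", "kwargs": {
  "targets": [
    [-0.5, 1, 3, 0, 0, 0, 195],
    [0, 0, 3, 0, 0, 0, 195],
    [0, 0, 1, 0, 0, 0, 195],
    [0, 0, 0, 0, 0, 0, 195]
  ]
}}

```text
clock: 38.0
position: [0.5317, 0.0667, 0.0389]
tool_rot: [3.141, 0.0, -0.14]
force: [-0.3, -0.5, -1.1]
grip_width: 0.0292
```

Call:
{"fn": "carry_out", "kwargs": {
  "targets": [
    [0, 0, 0.6, 0, 0, 0, 195],
    [0, 0, 0.4, 0, 0, 0, 195]
  ]
}}

```text
clock: 38.17
position: [0.5321, 0.0668, 0.0386]
tool_rot: [-3.141, -0.0, -0.14]
force: [-4.5, -0.5, 18.5]
grip_width: 0.0289
```

Call:
{"fn": "carry_out", "kwargs": {
  "targets": [
    [0, 0, 0.4, 0, 0, 0, 195],
    [0, 0, 0.3, 0, 0, 0, 195]
  ]
}}

```text
clock: 38.33
position: [0.5322, 0.0668, 0.0385]
tool_rot: [-3.141, -0.001, -0.14]
force: [-7.6, -0.8, 30.6]
grip_width: 0.0291
```

Call:
{"fn": "carry_out", "kwargs": {
  "targets": [
    [0, 0, -1, 0, 0, 0, 195],
    [0, 0, -0.4, 0, 0, 0, 175],
    [0, 0, 0, 0, 0, 0, 155],
    [0, 0, 0, 0, 0, 0, 130],
    [0, 0, 0, 0, 0, 0, 100]
  ]
}}

```text
clock: 38.75
position: [0.5319, 0.0667, 0.0388]
tool_rot: [-3.142, 0.0, -0.14]
force: [-0.4, -0.1, 1.2]
grip_width: 0.0516
```

Call:
{"fn": "carry_out", "kwargs": {
  "targets": [
    [0, 0, 0, 0, 0, 0, 100],
    [0, 0, -15, 0, 0, 0, 100],
    [0, 0, -25, 0, 0, 0, 100],
    [0, 0, -35, 0, 0, 0, 100],
    [0, 0, -20, 0, 0, 0, 135]
  ]
}}

```text
clock: 39.17
position: [0.5324, 0.0667, 0.1364]
tool_rot: [-3.141, -0.001, -0.14]
force: [-0.0, -0.5, 0.8]
grip_width: 0.0415
```

Call:
{"fn": "carry_out", "kwargs": {
  "targets": [
    [0, 0, 0, 0, 0, 0, 135],
    [0, 0, 0, 0, 0, 0, 135]
  ]
}}

```text
clock: 39.33
position: [0.5325, 0.0668, 0.1349]
tool_rot: [-3.141, -0.002, -0.14]
force: [-0.1, 0.1, -0.6]
grip_width: 0.0402
```

```bash
python3 - <<'E'
from d import *
a=cal(.0375,-.104)
deltas([(*a,.135),(*a,.045)])
f=bot.grab_frame("side"); print(topface(f,cal(0,-.018),.03,.062)); print("want",cal(0,-.018))
E
```

```text
t 39.33 pos [0.5325 0.0668 0.1349] rpy [-1.7996e+02 -1.2000e-01 -8.0400e+00] F [-0.1  0.1 -0.6] w 0.0402
rot units -0.01 mod half turn -0.01
(np.float64(0.5576610500779622), np.float64(-0.02370687043512576), 0.135) -> tool mm [37.6 86.1 -0.1]
(np.float64(0.5576610500779622), np.float64(-0.02370687043512576), 0.045) -> tool mm [ 0.  0. 90.]
(52, array([0.5339, 0.0635, 0.0617]), array([0.5344, 0.0639, 0.0173]))
want [0.53249488 0.06667517]
```

Call:
{"fn": "carry_out", "kwargs": {
  "targets": [
    [13, 29, 0, 0, 0, 0, 135],
    [12, 29, 0, 0, 0, 0, 135],
    [12.5, 28.5, 0, 0, 0, 0, 135],
    [0, 0, 0, 0, 0, 0, 135],
    [0, 0, 0, 0, 0, 0, 135]
  ]
}}

```text
clock: 39.8
position: [0.5564, -0.0259, 0.1325]
tool_rot: [3.141, 0.002, -0.143]
force: [-0.7, 0.4, -0.2]
grip_width: 0.0401
```

Call:
{"fn": "carry_out", "kwargs": {
  "targets": [
    [0, 0, 0, 0, 0, 0, 135],
    [0, 0, 0, 0, 0, 0, 135],
    [0, 0, 0, 0, 0, 0, 135],
    [0, 0, 0, 0, 0, 0, 135]
  ]
}}

```text
clock: 40.13
position: [0.5568, -0.0233, 0.1338]
tool_rot: [-3.141, 0.0, -0.139]
force: [-0.4, -0.5, 0.1]
grip_width: 0.0399
```

```bash
python3 - <<'E'
from d import *
a=cal(.0375,-.104)
deltas([(*a,.135),(*a,.045)])
f=bot.grab_frame("side"); crop(f["color"],250,350,150,250,6,"pics/s8.png")
E
```

```text
t 40.13 pos [ 0.5568 -0.0233  0.1338] rpy [-1.7999e+02  2.0000e-02 -7.9600e+00] F [-0.4 -0.5  0.1] w 0.0399
rot units 0.01 mod half turn 0.01
(np.float64(0.5576610500779622), np.float64(-0.02370687043512576), 0.135) -> tool mm [ 0.9  0.3 -1.2]
(np.float64(0.5576610500779622), np.float64(-0.02370687043512576), 0.045) -> tool mm [ 0.  0. 90.]
```

View pics/s8.png

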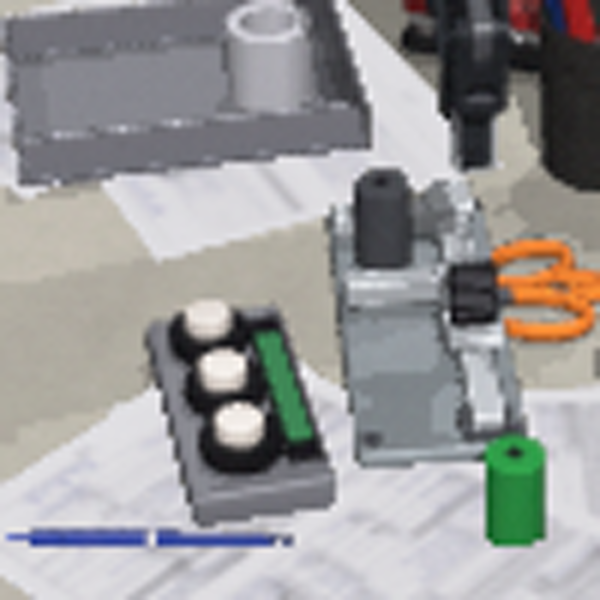

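Call:
{"fn": "carry_out", "kwargs": {
  "targets": [
    [1, 0, 25, 0, 0, 0, 135],
    [0, 0, 25, 0, 0, 0, 135],
    [0, 0, 22, 0, 0, 0, 135],
    [0, 0, 12, 0, 0, 0, 135],
    [0, 0, 4, 0, 0, 0, 135]
  ]
}}

```text
clock: 40.6
position: [0.557, -0.024, 0.0442]
tool_rot: [3.141, 0.002, -0.14]
force: [0.7, -0.3, 0.0]
grip_width: 0.04
```

Call:
{"fn": "carry_out", "kwargs": {
  "targets": [
    [0, 0, 0, 0, 0, 0, 135],
    [0, -3, 0, 0, 0, 0, 135],
    [0, -3, 0, 0, 0, 0, 135],
    [0, -3, 0, 0, 0, 0, 135],
    [0, -3, 0, 0, 0, 0, 135]
  ]
}}

```text
clock: 41.02
position: [0.5601, -0.0119, 0.0467]
tool_rot: [-3.141, -0.001, -0.14]
force: [1.3, -3.6, 1.2]
grip_width: 0.0404
```

Call:
{"fn": "carry_out", "kwargs": {
  "targets": [
    [0, -3, 0, 0, 0, 0, 135],
    [0, -3, 0, 0, 0, 0, 135],
    [0, -3, 0, 0, 0, 0, 135],
    [0, -2, 0, 0, 0, 0, 135],
    [0, -2, 0, 0, 0, 0, 135]
  ]
}}

```text
clock: 41.43
position: [0.5615, 0.0006, 0.0459]
tool_rot: [3.142, -0.0, -0.14]
force: [-0.5, -2.3, 1.0]
grip_width: 0.0404
```

Call:
{"fn": "carry_out", "kwargs": {
  "targets": [
    [0, -1, 0, 0, 0, 0, 135],
    [0, 0, 0, 0, 0, 0, 135]
  ]
}}

```text
clock: 41.6
position: [0.5616, 0.0018, 0.0459]
tool_rot: [-3.141, 0.0, -0.14]
force: [0.2, -0.7, 0.4]
grip_width: 0.0401
```

```bash
python3 g.py
```

```text
cal x 0.0378 cal y -0.0782 gap if pushing 37.0 F [ 0.2 -0.7  0.4] Fy_cal -0.7 z 0.0459 t 41.6
```

Call:
{"fn": "carry_out", "kwargs": {
  "targets": [
    [0, -1, 0, 0, 0, 0, 135],
    [0, -1, 0, 0, 0, 0, 135],
    [0, -1, 0, 0, 0, 0, 135],
    [0, -1, 0, 0, 0, 0, 135],
    [0, -1, 0, 0, 0, 0, 135]
  ]
}}

```text
clock: 42.02
position: [0.5622, 0.0064, 0.0458]
tool_rot: [3.142, 0.0, -0.14]
force: [0.1, -2.6, 0.2]
grip_width: 0.0406
```

Call:
{"fn": "carry_out", "kwargs": {
  "targets": [
    [0, -0.5, 0, 0, 0, 0, 135],
    [0, -0.5, 0, 0, 0, 0, 135],
    [0, 0, 0, 0, 0, 0, 135]
  ]
}}

```text
clock: 42.27
position: [0.5624, 0.0073, 0.0459]
tool_rot: [3.142, 0.0, -0.14]
force: [0.5, -1.8, -0.1]
grip_width: 0.0402
```

```bash
python3 g.py
```

```text
cal x 0.0379 cal y -0.0726 gap if pushing 31.4 F [ 0.5 -1.8 -0.1] Fy_cal -1.7 z 0.0459 t 42.2667
```

Call:
{"fn": "carry_out", "kwargs": {
  "targets": [
    [0, -0.4, 0, 0, 0, 0, 135],
    [0, -0.4, 0, 0, 0, 0, 135],
    [0, 0, 0, 0, 0, 0, 135]
  ]
}}

```text
clock: 42.52
position: [0.5625, 0.0082, 0.0459]
tool_rot: [3.142, -0.0, -0.14]
force: [1.0, -3.2, -1.2]
grip_width: 0.0401
```

Call:
{"fn": "carry_out", "kwargs": {
  "targets": [
    [0, -0.4, 0, 0, 0, 0, 135],
    [0, 0, 0, 0, 0, 0, 135]
  ]
}}

```text
clock: 42.68
position: [0.5626, 0.0086, 0.0459]
tool_rot: [-3.142, 0.0, -0.14]
force: [0.5, -4.3, -0.7]
grip_width: 0.0401
```

Call:
{"fn": "carry_out", "kwargs": {
  "targets": [
    [0, -0.4, 0, 0, 0, 0, 135],
    [0, 0, 0, 0, 0, 0, 135]
  ]
}}

```text
clock: 42.85
position: [0.5627, 0.0088, 0.0459]
tool_rot: [3.141, -0.0, -0.14]
force: [0.2, -3.6, -0.7]
grip_width: 0.0401
```

```bash
python3 g.py
```

```text
cal x 0.0379 cal y -0.0711 gap if pushing 29.9 F [ 0.2 -3.6 -0.7] Fy_cal -3.6 z 0.0459 t 42.85
```

Call:
{"fn": "carry_out", "kwargs": {
  "targets": [
    [0, -0.4, 0, 0, 0, 0, 135],
    [0, 0, 0, 0, 0, 0, 135]
  ]
}}

```text
clock: 43.02
position: [0.5627, 0.009, 0.0459]
tool_rot: [3.141, -0.0, -0.141]
force: [0.9, -5.4, -1.4]
grip_width: 0.04
```

Call:
{"fn": "carry_out", "kwargs": {
  "targets": [
    [0, -0.4, 0, 0, 0, 0, 135],
    [0, 0, 0, 0, 0, 0, 135]
  ]
}}

```text
clock: 43.18
position: [0.5628, 0.0091, 0.0459]
tool_rot: [3.141, -0.0, -0.141]
force: [1.6, -7.3, -0.9]
grip_width: 0.0403
```

```bash
python3 g.py
```

```text
cal x 0.038 cal y -0.0708 gap if pushing 29.6 F [ 1.6 -7.3 -0.9] Fy_cal -7.0 z 0.0459 t 43.1833
```

Call:
{"fn": "carry_out", "kwargs": {
  "targets": [
    [0, 2, 0, 0, 0, 0, 135],
    [0, 6, 0, 0, 0, 0, 135],
    [0, 7, 0, 0, 0, 0, 135],
    [0, 0, 0, 0, 0, 0, 135],
    [0, 0, -20, 0, 0, 0, 135]
  ]
}}

```text
clock: 43.6
position: [0.5588, -0.0057, 0.0635]
tool_rot: [3.141, 0.004, -0.141]
force: [-0.2, -1.2, 0.5]
grip_width: 0.0407
```

Call:
{"fn": "carry_out", "kwargs": {
  "targets": [
    [0, 0, -30, 0, 0, 0, 135],
    [0, 0, -25, 0, 0, 0, 135],
    [0, 0, 0, 0, 0, 0, 255],
    [0, 0, 0, 0, 0, 0, 255]
  ]
}}

```text
clock: 43.93
position: [0.5613, -0.0051, 0.1221]
tool_rot: [-3.141, -0.002, -0.14]
force: [-0.1, 0.1, -0.1]
grip_width: 0.0169
```

```bash
python3 - <<'E'
from d import *
deltas([(.427,-.0445,.12),(.427,-.0445,.050)])
f=bot.grab_frame("side"); print(topface(f,cal(0,-.015),.03,.062))
E
```

```text
t 43.93 pos [ 0.5613 -0.0051  0.1221] rpy [-1.7996e+02 -1.4000e-01 -8.0500e+00] F [-0.1  0.1 -0.1] w 0.0169
rot units -0.01 mod half turn -0.01
(0.427, -0.0445, 0.12) -> tool mm [-127.5   57.7    2.1]
(0.427, -0.0445, 0.05) -> tool mm [ 0.  0. 70.]
(49, array([0.533 , 0.0658, 0.0617]), array([0.5339, 0.0679, 0.0151]))
```

Call:
{"fn": "carry_out", "kwargs": {
  "targets": [
    [-32, 14, 0, 0, 0, 0, 255],
    [-32, 14, 0, 0, 0, 0, 255],
    [-32, 15, 0, 0, 0, 0, 255],
    [-31.5, 14.5, 0, 0, 0, 0, 255],
    [0, 0, 0, 0, 0, 0, 255]
  ]
}}

```text
clock: 44.4
position: [0.4196, -0.0461, 0.1198]
tool_rot: [3.14, 0.006, -0.143]
force: [2.1, -2.0, -0.0]
grip_width: -0.0001
```

Call:
{"fn": "carry_out", "kwargs": {
  "targets": [
    [0, 0, 25, 0, 0, 0, 255],
    [0, 0, 25, 0, 0, 0, 255],
    [0, 0, 10, 0, 0, 0, 255],
    [0, 0, 5, 0, 0, 0, 255],
    [0, 0, 0, 0, 0, 0, 255]
  ]
}}

```text
clock: 44.82
position: [0.4254, -0.0442, 0.0546]
tool_rot: [3.141, 0.003, -0.14]
force: [-1.0, -0.4, -0.7]
grip_width: 0.0001
```

Call:
{"fn": "carry_out", "kwargs": {
  "targets": [
    [0, 0, 0, 0, 0, 0, 255],
    [0, 0, 0, 0, 0, 0, 255],
    [0, 0, 0, 0, 0, 0, 255]
  ]
}}

```text
clock: 45.07
position: [0.4267, -0.0442, 0.0565]
tool_rot: [-3.141, -0.001, -0.14]
force: [0.2, 0.4, -0.1]
grip_width: -0.0002
```

```bash
python3 - <<'E'
from d import *
deltas([(.427,-.0445,.0395)])
E
```

```text
t 45.07 pos [ 0.4267 -0.0442  0.0565] rpy [-1.7999e+02 -6.0000e-02 -8.0400e+00] F [ 0.2  0.4 -0.1] w -0.0002
rot units -0.01 mod half turn -0.01
(0.427, -0.0445, 0.0395) -> tool mm [ 0.3  0.2 17. ]
```

Call:
{"fn": "carry_out", "kwargs": {
  "targets": [
    [0, 0, 8, 0, 0, 0, 255],
    [0, 0, 4, 0, 0, 0, 255],
    [0, 0, 3, 0, 0, 0, 255],
    [0, 0, 2, 0, 0, 0, 255],
    [0, 0, 0, 0, 0, 0, 255]
  ]
}}

```text
clock: 45.48
position: [0.4265, -0.0442, 0.0385]
tool_rot: [-3.142, 0.0, -0.14]
force: [2.3, -0.2, 3.2]
grip_width: -0.0003
```

Call:
{"fn": "carry_out", "kwargs": {
  "targets": [
    [0, 0, 0, 0, 0, 0, 255],
    [0, 0, 0, 0, 0, 0, 255]
  ]
}}

```text
clock: 45.65
position: [0.4265, -0.0442, 0.039]
tool_rot: [-3.141, -0.0, -0.14]
force: [1.1, 0.3, 2.8]
grip_width: -0.0
```

Call:
{"fn": "carry_out", "kwargs": {
  "targets": [
    [0, 0, -5, 0, 0, 0, 255],
    [0, 0, -25, 0, 0, 0, 255],
    [0, 0, -30, 0, 0, 0, 255],
    [0, 0, -25, 0, 0, 0, 85],
    [0, 0, 0, 0, 0, 0, 85]
  ]
}}

```text
clock: 46.07
position: [0.4277, -0.0444, 0.1279]
tool_rot: [-3.141, -0.005, -0.141]
force: [1.4, -0.3, 0.7]
grip_width: 0.0236
```

```bash
python3 - <<'E'
from d import *
a=cal(0,-.015)
deltas([(*a,.125),(*a,.040)])
E
```

```text
t 46.07 pos [ 0.4277 -0.0444  0.1279] rpy [-179.96   -0.27   -8.06] F [ 1.4 -0.3  0.7] w 0.0236
rot units -0.01 mod half turn -0.01
(np.float64(0.5329124034855991), np.float64(0.06964597896887645), 0.125) -> tool mm [  88.4 -127.6    2.9]
(np.float64(0.5329124034855991), np.float64(0.06964597896887645), 0.04) -> tool mm [ 0.  0. 85.]
```

Call:
{"fn": "carry_out", "kwargs": {
  "targets": [
    [22, -32, 0, 0, 0, 0, 85],
    [22, -32, 0, 0, 0, 0, 85],
    [22, -32, 0, 0, 0, 0, 85],
    [22, -31.5, 0, 0, 0, 0, 85],
    [0, 0, 0, 0, 0, 0, 85]
  ]
}}

```text
clock: 46.48
position: [0.5347, 0.076, 0.124]
tool_rot: [-3.138, -0.002, -0.135]
force: [-1.3, 1.5, 0.1]
grip_width: 0.0574
```

Call:
{"fn": "carry_out", "kwargs": {
  "targets": [
    [0, 0, 0, 0, 0, 0, 85],
    [0, 0, 0, 0, 0, 0, 85],
    [0, 0, 0, 0, 0, 0, 85],
    [0, 0, 0, 0, 0, 0, 85]
  ]
}}

```text
clock: 46.82
position: [0.5308, 0.0687, 0.1241]
tool_rot: [3.141, 0.0, -0.142]
force: [-0.5, 0.6, 0.3]
grip_width: 0.0568
```

```bash
python3 - <<'E'
from d import *
a=cal(0,-.015)
deltas([(*a,.125),(*a,.040)])
E
```

```text
t 46.82 pos [0.5308 0.0687 0.1241] rpy [ 1.7998e+02  2.0000e-02 -8.1100e+00] F [-0.5  0.6  0.3] w 0.0568
rot units -0.02 mod half turn -0.02
(np.float64(0.5329124034855991), np.float64(0.06964597896887645), 0.125) -> tool mm [ 2.  -1.2 -0.9]
(np.float64(0.5329124034855991), np.float64(0.06964597896887645), 0.04) -> tool mm [ 0.  0. 85.]
```

Call:
{"fn": "carry_out", "kwargs": {
  "targets": [
    [2, -1, 0, 0, 0, 0, 85],
    [0, 0, 25, 0, 0, 0, 85],
    [0, 0, 25, 0, 0, 0, 85],
    [0, 0, 20, 0, 0, 0, 85],
    [0, 0, 9, 0, 0, 0, 85]
  ]
}}

```text
clock: 47.23
position: [0.5324, 0.0699, 0.0429]
tool_rot: [3.141, 0.002, -0.141]
force: [-0.8, -0.1, -0.1]
grip_width: 0.0566
```

Call:
{"fn": "carry_out", "kwargs": {
  "targets": [
    [0, 0, 4, 0, 0, 0, 85],
    [0, 0, 0, 0, 0, 0, 85],
    [0, 0, 0, 0, 0, 0, 85],
    [0, 0, 0, 0, 0, 0, 85]
  ]
}}

```text
clock: 47.57
position: [0.5341, 0.0705, 0.042]
tool_rot: [-3.141, -0.001, -0.14]
force: [-0.6, -0.0, 1.2]
grip_width: 0.0568
```

```bash
python3 - <<'E'
from d import *
a=cal(0,-.015)
deltas([(*a,.0395)])
E
```

```text
t 47.57 pos [0.5341 0.0705 0.042 ] rpy [-1.7997e+02 -8.0000e-02 -8.0500e+00] F [-0.6 -0.   1.2] w 0.0568
rot units -0.01 mod half turn -0.01
(np.float64(0.5329124034855991), np.float64(0.06964597896887645), 0.0395) -> tool mm [-1.   1.   2.5]
```

Call:
{"fn": "carry_out", "kwargs": {
  "targets": [
    [-1, 1, 1.5, 0, 0, 0, 110],
    [0, 0, 0, 0, 0, 0, 140],
    [0, 0, 0, 0, 0, 0, 155],
    [0, 0, 0, 0, 0, 0, 170],
    [0, 0, 0, 0, 0, 0, 195]
  ],
  "force": 30
}}

```text
clock: 47.98
position: [0.5324, 0.0695, 0.0398]
tool_rot: [-3.142, -0.0, -0.14]
force: [-1.1, -1.0, 8.5]
grip_width: 0.0293
```

Call:
{"fn": "carry_out", "kwargs": {
  "targets": [
    [0, 0, 0, 0, 0, 0, 195],
    [0, 0, 0, 0, 0, 0, 195],
    [0, 0, -5, 0, 0, 0, 195],
    [0, 0, -20, 0, 0, 0, 195],
    [0, 0, -30, 0, 0, 0, 195]
  ]
}}

```text
clock: 48.4
position: [0.5309, 0.0695, 0.0934]
tool_rot: [3.14, 0.004, -0.14]
force: [-0.2, 0.1, -1.6]
grip_width: 0.0288
```

Call:
{"fn": "carry_out", "kwargs": {
  "targets": [
    [0, 0, -30, 0, 0, 0, 195],
    [0, 0, -10, 0, 0, 0, 195],
    [0, 0, 0, 0, 0, 0, 195],
    [0, 0, 0, 0, 0, 0, 195]
  ]
}}

```text
clock: 48.73
position: [0.5323, 0.0696, 0.1345]
tool_rot: [-3.141, -0.001, -0.14]
force: [-0.6, -0.5, -1.7]
grip_width: 0.0284
```

```bash
python3 - <<'E'
from d import *
deltas([(.452,.269,.13),(.452,.269,.036)])
E
```

```text
t 48.73 pos [0.5323 0.0696 0.1345] rpy [-1.7998e+02 -4.0000e-02 -8.0300e+00] F [-0.6 -0.5 -1.7] w 0.0284
rot units -0.01 mod half turn -0.01
(0.452, 0.269, 0.13) -> tool mm [-107.3 -186.3    4.5]
(0.452, 0.269, 0.036) -> tool mm [ 0.  0. 94.]
```

Call:
{"fn": "carry_out", "kwargs": {
  "targets": [
    [-18, -31, 0, 0, 0, 0, 195],
    [-18, -31, 0, 0, 0, 0, 195],
    [-18, -31, 0, 0, 0, 0, 195],
    [-18, -31, 0, 0, 0, 0, 195],
    [-18, -31, 0, 0, 0, 0, 195]
  ]
}}

```text
clock: 49.15
position: [0.4633, 0.2367, 0.1329]
tool_rot: [3.14, 0.002, -0.14]
force: [0.6, 1.1, -1.8]
grip_width: 0.0292
```

Call:
{"fn": "carry_out", "kwargs": {
  "targets": [
    [-17, -31, 0, 0, 0, 0, 195],
    [0, 0, 0, 0, 0, 0, 195],
    [0, 0, 0, 0, 0, 0, 195],
    [0, 0, 0, 0, 0, 0, 195],
    [0, 0, 0, 0, 0, 0, 195]
  ]
}}

```text
clock: 49.57
position: [0.4525, 0.2674, 0.1336]
tool_rot: [3.14, 0.001, -0.142]
force: [0.1, -0.9, -1.4]
grip_width: 0.0291
```

Call:
{"fn": "carry_out", "kwargs": {
  "targets": [
    [0, 0, 25, 0, 0, 0, 195],
    [0, 0, 25, 0, 0, 0, 195],
    [0, 0, 22, 0, 0, 0, 195],
    [0, 0, 15, 0, 0, 0, 195],
    [0, 0, 7, 0, 0, 0, 195]
  ]
}}

```text
clock: 49.98
position: [0.452, 0.267, 0.0383]
tool_rot: [3.14, 0.002, -0.142]
force: [-0.5, -0.8, -2.1]
grip_width: 0.0288
```

Call:
{"fn": "carry_out", "kwargs": {
  "targets": [
    [0, 0, 0, 0, 0, 0, 195],
    [0, 0, 0, 0, 0, 0, 195],
    [0, 0, 0, 0, 0, 0, 195],
    [0, 0, 0, 0, 0, 0, 195]
  ]
}}

```text
clock: 50.32
position: [0.4529, 0.2689, 0.0414]
tool_rot: [-3.141, -0.001, -0.141]
force: [0.1, 0.1, -1.3]
grip_width: 0.0291
```

```bash
python3 - <<'E'
from d import *
deltas([(.452,.269,.0318)])
E
```

```text
t 50.32 pos [0.4529 0.2689 0.0414] rpy [-1.7994e+02 -6.0000e-02 -8.0600e+00] F [ 0.1  0.1 -1.3] w 0.0291
rot units -0.01 mod half turn -0.01
(0.452, 0.269, 0.0318) -> tool mm [-0.9  0.   9.6]
```

Call:
{"fn": "carry_out", "kwargs": {
  "targets": [
    [0, 0, 4, 0, 0, 0, 195],
    [0, 0, 3, 0, 0, 0, 195],
    [0, 0, 1.5, 0, 0, 0, 195],
    [0, 0, 0, 0, 0, 0, 195]
  ]
}}

```text
clock: 50.65
position: [0.4524, 0.2688, 0.0319]
tool_rot: [3.142, 0.0, -0.14]
force: [-0.7, 0.6, 0.1]
grip_width: 0.0288
```

Call:
{"fn": "carry_out", "kwargs": {
  "targets": [
    [0, 0, 0.7, 0, 0, 0, 195],
    [0, 0, 0.4, 0, 0, 0, 195]
  ]
}}

```text
clock: 50.82
position: [0.4526, 0.2688, 0.0317]
tool_rot: [-3.141, -0.0, -0.14]
force: [-7.6, -4.8, 34.1]
grip_width: 0.0291
```

Call:
{"fn": "carry_out", "kwargs": {
  "targets": [
    [0, 0, 0.4, 0, 0, 0, 195],
    [0, 0, 0, 0, 0, 0, 195]
  ]
}}

```text
clock: 50.98
position: [0.4526, 0.2688, 0.0317]
tool_rot: [-3.141, -0.001, -0.14]
force: [-7.2, -4.0, 33.7]
grip_width: 0.0287
```

Call:
{"fn": "carry_out", "kwargs": {
  "targets": [
    [0, 0, -1.2, 0, 0, 0, 195],
    [0, 0, -0.2, 0, 0, 0, 175],
    [0, 0, 0, 0, 0, 0, 155],
    [0, 0, 0, 0, 0, 0, 130],
    [0, 0, 0, 0, 0, 0, 100]
  ]
}}

```text
clock: 51.4
position: [0.4523, 0.2687, 0.0317]
tool_rot: [3.142, 0.0, -0.14]
force: [-0.2, 0.7, -0.4]
grip_width: 0.0515
```

Call:
{"fn": "carry_out", "kwargs": {
  "targets": [
    [0, 0, 0, 0, 0, 0, 100],
    [0, 0, -15, 0, 0, 0, 100],
    [0, 0, -25, 0, 0, 0, 100],
    [0, 0, -35, 0, 0, 0, 100],
    [0, 0, -30, 0, 0, 0, 110]
  ]
}}

```text
clock: 51.82
position: [0.4521, 0.2685, 0.1382]
tool_rot: [3.141, 0.001, -0.14]
force: [0.0, -1.0, -0.1]
grip_width: 0.0487
```

```bash
python3 - <<'E'
from d import *
f={n:bot.grab_frame(n) for n in ("side","top")}
for n in f: print(n,"roller",topface(f[n],(.452,.269),.03,.054),"rod",topface(f[n],(.434,-.361),.04))
deltas([(.434,-.361,.14),(.434,-.361,.026)])
E
```

```text
side roller (44, array([0.4543, 0.2639, 0.0536]), array([0.4558, 0.2676, 0.0202])) rod (49, array([ 0.4351, -0.3631,  0.0489]), array([ 0.4352, -0.3621,  0.011 ]))
top roller (18, array([0.4488, 0.2635, 0.0533]), array([0.4511, 0.2644, 0.0101])) rod (26, array([ 0.4346, -0.3592,  0.0497]), array([ 0.4341, -0.3592,  0.0099]))
t 51.92 pos [0.4542 0.2698 0.1409] rpy [-179.75   -0.26   -8.06] F [ 0.   0.3 -0.4] w 0.0488
rot units -0.01 mod half turn -0.01
(0.434, -0.361, 0.14) -> tool mm [ 67.8 627.5   0.9]
(0.434, -0.361, 0.026) -> tool mm [  0.   0. 114.]
```

Call:
{"fn": "carry_out", "kwargs": {
  "targets": [
    [3.5, 33, 0, 0, 0, 0, 110],
    [3.5, 33, 0, 0, 0, 0, 110],
    [3.5, 33, 0, 0, 0, 0, 110],
    [3.5, 33, 0, 0, 0, 0, 110],
    [3.5, 33, 0, 0, 0, 0, 110]
  ]
}}

```text
clock: 52.33
position: [0.4461, 0.1014, 0.1365]
tool_rot: [3.141, 0.0, -0.14]
force: [0.9, -0.0, -0.6]
grip_width: 0.0488
```

Call:
{"fn": "carry_out", "kwargs": {
  "targets": [
    [3.5, 33, 0, 0, 0, 0, 110],
    [3.5, 33, 0, 0, 0, 0, 110],
    [3.5, 33, 0, 0, 0, 0, 110],
    [3.5, 33, 0, 0, 0, 0, 110],
    [3.5, 33, 0, 0, 0, 0, 110]
  ]
}}

```text
clock: 52.75
position: [0.4404, -0.0645, 0.1366]
tool_rot: [3.142, 0.0, -0.14]
force: [1.1, 0.3, -0.0]
grip_width: 0.0487
```

Call:
{"fn": "carry_out", "kwargs": {
  "targets": [
    [3.5, 33, 0, 0, 0, 0, 110],
    [3.5, 33, 0, 0, 0, 0, 110],
    [3.5, 33, 0, 0, 0, 0, 110],
    [3.5, 33, 0, 0, 0, 0, 110],
    [3.5, 33, 0, 0, 0, 0, 110]
  ]
}}

```text
clock: 53.17
position: [0.4346, -0.2304, 0.1365]
tool_rot: [-3.142, 0.0, -0.14]
force: [0.9, -0.1, -0.1]
grip_width: 0.0486
```

Call:
{"fn": "carry_out", "kwargs": {
  "targets": [
    [3.5, 33, 0, 0, 0, 0, 110],
    [3.5, 33, 0, 0, 0, 0, 110],
    [3.5, 33, 0, 0, 0, 0, 110],
    [3.5, 33, 0, 0, 0, 0, 110],
    [0, 0, 0, 0, 0, 0, 110]
  ]
}}

```text
clock: 53.58
position: [0.4288, -0.3676, 0.1363]
tool_rot: [3.139, 0.0, -0.146]
force: [-0.8, -0.2, 0.3]
grip_width: 0.0488
```

Call:
{"fn": "carry_out", "kwargs": {
  "targets": [
    [0, 0, 0, 0, 0, 0, 110],
    [0, 0, 0, 0, 0, 0, 110],
    [0, 0, 0, 0, 0, 0, 110],
    [0, 0, 0, 0, 0, 0, 110]
  ]
}}

```text
clock: 53.92
position: [0.4309, -0.3604, 0.1367]
tool_rot: [-3.141, 0.0, -0.139]
force: [-0.1, -1.0, -0.4]
grip_width: 0.0484
```

```bash
python3 - <<'E'
from d import *
deltas([(.4345,-.361,.14),(.4345,-.361,.026)])
E
```

```text
t 53.92 pos [ 0.4309 -0.3604  0.1367] rpy [-1.7998e+02  1.0000e-02 -7.9500e+00] F [-0.1 -1.  -0.4] w 0.0484
rot units 0.01 mod half turn 0.01
(0.4345, -0.361, 0.14) -> tool mm [ 3.7  0.1 -3.3]
(0.4345, -0.361, 0.026) -> tool mm [  0.   0. 114.]
```

Call:
{"fn": "carry_out", "kwargs": {
  "targets": [
    [3.5, 0, 0, 0, 0, 0, 110],
    [0, 0, 30, 0, 0, 0, 110],
    [0, 0, 30, 0, 0, 0, 110],
    [0, 0, 25, 0, 0, 0, 110],
    [0, 0, 15, 0, 0, 0, 110]
  ]
}}

```text
clock: 54.33
position: [0.4337, -0.3607, 0.0344]
tool_rot: [-3.14, 0.002, -0.139]
force: [-0.1, -0.2, -0.1]
grip_width: 0.0488
```

Call:
{"fn": "carry_out", "kwargs": {
  "targets": [
    [0, 0, 8, 0, 0, 0, 110],
    [0, 0, 0, 0, 0, 0, 110],
    [0, 0, 0, 0, 0, 0, 110],
    [0, 0, 0, 0, 0, 0, 110]
  ]
}}

```text
clock: 54.67
position: [0.4346, -0.3622, 0.0299]
tool_rot: [3.141, -0.001, -0.14]
force: [-0.7, -0.3, 0.4]
grip_width: 0.0489
```

```bash
python3 - <<'E'
from d import *
deltas([(.4345,-.361,.027)])
E
```

```text
t 54.67 pos [ 0.4346 -0.3622  0.0299] rpy [ 1.7996e+02 -8.0000e-02 -8.0300e+00] F [-0.7 -0.3  0.4] w 0.0489
rot units -0.01 mod half turn -0.01
(0.4345, -0.361, 0.027) -> tool mm [-0.3 -1.2  2.9]
```

Call:
{"fn": "carry_out", "kwargs": {
  "targets": [
    [0, -1, 2.5, 0, 0, 0, 140],
    [0, 0, 0, 0, 0, 0, 170],
    [0, 0, 0, 0, 0, 0, 185],
    [0, 0, 0, 0, 0, 0, 200],
    [0, 0, 0, 0, 0, 0, 222]
  ],
  "force": 25
}}

```text
clock: 55.08
position: [0.4344, -0.361, 0.0267]
tool_rot: [3.141, -0.001, -0.14]
force: [-0.4, 1.4, 5.6]
grip_width: 0.0191
```

Call:
{"fn": "carry_out", "kwargs": {
  "targets": [
    [0, 0, 0, 0, 0, 0, 222],
    [0, 0, 0, 0, 0, 0, 222]
  ]
}}

```text
clock: 55.25
position: [0.4344, -0.361, 0.0267]
tool_rot: [3.141, -0.001, -0.14]
force: [-0.8, 0.7, 6.9]
grip_width: 0.0191
```

Call:
{"fn": "carry_out", "kwargs": {
  "targets": [
    [0, 0, -10, 0, 0, 0, 222],
    [0, 0, -20, 0, 0, 0, 222],
    [0, 0, -30, 0, 0, 0, 222],
    [0, 0, -30, 0, 0, 0, 222],
    [0, 0, -10, 0, 0, 0, 222]
  ]
}}

```text
clock: 55.67
position: [0.4351, -0.3619, 0.1306]
tool_rot: [3.14, -0.004, -0.141]
force: [0.5, -0.5, -0.7]
grip_width: 0.0193
```

Call:
{"fn": "carry_out", "kwargs": {
  "targets": [
    [0, 0, 0, 0, 0, 0, 222],
    [0, 0, 0, 0, 0, 0, 222],
    [0, 0, 0, 0, 0, 0, 222]
  ]
}}

```text
clock: 55.92
position: [0.4337, -0.3606, 0.1255]
tool_rot: [-3.141, 0.001, -0.14]
force: [0.6, 0.9, -1.4]
grip_width: 0.0194
```

```bash
python3 - <<'E'
from d import *
a=cal(0,-.0135)
deltas([(*a,.128),(*a,.046)])
E
```

```text
t 55.92 pos [ 0.4337 -0.3606  0.1255] rpy [-1.7997e+02  7.0000e-02 -8.0300e+00] F [ 0.6  0.9 -1.4] w 0.0194
rot units -0.01 mod half turn -0.01
(np.float64(0.5331211631370392), np.float64(0.07113138107198881), 0.128) -> tool mm [  38.4 -441.3   -2.5]
(np.float64(0.5331211631370392), np.float64(0.07113138107198881), 0.046) -> tool mm [ 0.  0. 82.]
```

Call:
{"fn": "carry_out", "kwargs": {
  "targets": [
    [3, -31.5, 0, 0, 0, 0, 222],
    [3, -31.5, 0, 0, 0, 0, 222],
    [3, -31.5, 0, 0, 0, 0, 222],
    [3, -31.5, 0, 0, 0, 0, 222],
    [3, -31.5, 0, 0, 0, 0, 222]
  ]
}}

```text
clock: 56.33
position: [0.4704, -0.2054, 0.1251]
tool_rot: [-3.141, 0.002, -0.14]
force: [1.9, -0.3, -1.5]
grip_width: 0.0191
```

Call:
{"fn": "carry_out", "kwargs": {
  "targets": [
    [3, -31.5, 0, 0, 0, 0, 222],
    [3, -31.5, 0, 0, 0, 0, 222],
    [3, -31.5, 0, 0, 0, 0, 222],
    [3, -31.5, 0, 0, 0, 0, 222],
    [3, -31.5, 0, 0, 0, 0, 222]
  ]
}}

```text
clock: 56.75
position: [0.5074, -0.0516, 0.1252]
tool_rot: [3.141, 0.002, -0.14]
force: [0.1, -0.8, -1.3]
grip_width: 0.0191
```

Call:
{"fn": "carry_out", "kwargs": {
  "targets": [
    [2, -31.5, 0, 0, 0, 0, 222],
    [2, -31.5, 0, 0, 0, 0, 222],
    [2, -31.5, 0, 0, 0, 0, 222],
    [2, -31.5, 0, 0, 0, 0, 222],
    [0, 0, 0, 0, 0, 0, 222]
  ]
}}

```text
clock: 57.17
position: [0.5335, 0.0771, 0.125]
tool_rot: [-3.139, 0.002, -0.134]
force: [0.6, 0.6, -0.9]
grip_width: 0.0192
```

Call:
{"fn": "carry_out", "kwargs": {
  "targets": [
    [0, 0, 0, 0, 0, 0, 222],
    [0, 0, 0, 0, 0, 0, 222],
    [0, 0, 0, 0, 0, 0, 222],
    [0, 0, 0, 0, 0, 0, 222],
    [0, 0, 0, 0, 0, 0, 222]
  ]
}}

```text
clock: 57.58
position: [0.5333, 0.0695, 0.1262]
tool_rot: [3.141, 0.0, -0.142]
force: [0.6, -0.8, -0.4]
grip_width: 0.0188
```

```bash
python3 - <<'E'
from d import *
a=cal(0,-.0135)
deltas([(*a,.128),(*a,.046)])
E
```

```text
t 57.58 pos [0.5333 0.0695 0.1262] rpy [ 1.7999e+02  1.0000e-02 -8.1100e+00] F [ 0.6 -0.8 -0.4] w 0.0188
rot units -0.02 mod half turn -0.02
(np.float64(0.5331211631370392), np.float64(0.07113138107198881), 0.128) -> tool mm [-0.4 -1.6 -1.8]
(np.float64(0.5331211631370392), np.float64(0.07113138107198881), 0.046) -> tool mm [ 0.  0. 82.]
```

Call:
{"fn": "carry_out", "kwargs": {
  "targets": [
    [-0.5, -1, 20, 0, 0, 0, 222],
    [0, 0, 22, 0, 0, 0, 222],
    [0, 0, 20, 0, 0, 0, 222],
    [0, 0, 12, 0, 0, 0, 222],
    [0, 0, 5, 0, 0, 0, 222]
  ]
}}

```text
clock: 58.0
position: [0.5323, 0.071, 0.0458]
tool_rot: [3.141, 0.002, -0.141]
force: [-0.2, 0.4, -1.6]
grip_width: 0.0191
```

Call:
{"fn": "carry_out", "kwargs": {
  "targets": [
    [0, 0, 0, 0, 0, 0, 222],
    [0, 0, 0, 0, 0, 0, 222],
    [0, 0, 0, 0, 0, 0, 222],
    [0, 0, 0, 0, 0, 0, 222]
  ]
}}

```text
clock: 58.33
position: [0.5337, 0.0716, 0.0483]
tool_rot: [-3.141, -0.001, -0.14]
force: [-0.5, 0.9, -0.3]
grip_width: 0.0192
```

```bash
python3 - <<'E'
from d import *
a=cal(0,-.0135)
deltas([(*a,.0388)])
E
```

```text
t 58.33 pos [0.5337 0.0716 0.0483] rpy [-1.7997e+02 -8.0000e-02 -8.0400e+00] F [-0.5  0.9 -0.3] w 0.0192
rot units -0.01 mod half turn -0.01
(np.float64(0.5331211631370392), np.float64(0.07113138107198881), 0.0388) -> tool mm [-0.5  0.5  9.5]
```

Call:
{"fn": "carry_out", "kwargs": {
  "targets": [
    [-0.5, 0.5, 4, 0, 0, 0, 222],
    [0, 0, 3, 0, 0, 0, 222],
    [0, 0, 1.2, 0, 0, 0, 222],
    [0, 0, 0, 0, 0, 0, 222]
  ]
}}

```text
clock: 58.67
position: [0.5324, 0.071, 0.0389]
tool_rot: [3.142, 0.0, -0.14]
force: [0.0, 0.0, -0.9]
grip_width: 0.0191
```

Call:
{"fn": "carry_out", "kwargs": {
  "targets": [
    [0, 0, 0.5, 0, 0, 0, 222],
    [0, 0, 0.3, 0, 0, 0, 222]
  ]
}}

```text
clock: 58.83
position: [0.5327, 0.071, 0.0386]
tool_rot: [-3.142, -0.0, -0.14]
force: [-2.8, -0.8, 13.7]
grip_width: 0.019
```

Call:
{"fn": "carry_out", "kwargs": {
  "targets": [
    [0, 0, 0.2, 0, 0, 0, 222],
    [0, 0, 0, 0, 0, 0, 222]
  ]
}}

```text
clock: 59.0
position: [0.5328, 0.071, 0.0387]
tool_rot: [-3.141, -0.001, -0.14]
force: [-3.1, -1.0, 11.1]
grip_width: 0.019
```

Call:
{"fn": "carry_out", "kwargs": {
  "targets": [
    [0, 0, -0.6, 0, 0, 0, 215],
    [0, 0, 0, 0, 0, 0, 195],
    [0, 0, 0, 0, 0, 0, 180],
    [0, 0, 0, 0, 0, 0, 160],
    [0, 0, 0, 0, 0, 0, 135]
  ]
}}

```text
clock: 59.42
position: [0.5325, 0.0711, 0.0387]
tool_rot: [-3.142, 0.0, -0.14]
force: [-0.3, -0.3, -0.2]
grip_width: 0.0404
```

Call:
{"fn": "carry_out", "kwargs": {
  "targets": [
    [0, 0, 0, 0, 0, 0, 135],
    [0, 0, -15, 0, 0, 0, 135],
    [0, 0, -25, 0, 0, 0, 135],
    [0, 0, -35, 0, 0, 0, 135],
    [0, 0, -20, 0, 0, 0, 135]
  ]
}}

```text
clock: 59.83
position: [0.533, 0.0711, 0.1363]
tool_rot: [-3.141, -0.001, -0.14]
force: [0.4, 0.3, 0.9]
grip_width: 0.0406
```

Call:
{"fn": "carry_out", "kwargs": {
  "targets": [
    [0, 0, 0, 0, 0, 0, 135],
    [0, 0, 0, 0, 0, 0, 135]
  ]
}}

```text
clock: 60.0
position: [0.533, 0.0712, 0.1347]
tool_rot: [-3.141, -0.002, -0.14]
force: [-0.4, -0.4, -0.4]
grip_width: 0.04
```

```bash
python3 - <<'E'
from d import *
a=cal(.0375,-.085)
deltas([(*a,.135),(*a,.045)])
f=bot.grab_frame("side"); print(topface(f,cal(0,-.0135),.03,.062)); print("want",cal(0,-.0135))
crop(f["color"],230,330,130,230,6,"pics/s9.png")
E
```

```text
t 60.0 pos [0.533  0.0712 0.1347] rpy [-1.7995e+02 -1.1000e-01 -8.0400e+00] F [-0.4 -0.4 -0.4] w 0.04
rot units -0.01 mod half turn -0.01
(np.float64(0.5603053389962034), np.float64(-0.004891777129035935), 0.135) -> tool mm [37.6 71.5 -0.3]
(np.float64(0.5603053389962034), np.float64(-0.004891777129035935), 0.045) -> tool mm [ 0.  0. 90.]
(30, array([0.5329, 0.068 , 0.0621]), array([0.5344, 0.0711, 0.0123]))
want [0.53312116 0.07113138]
```

View pics/s9.png

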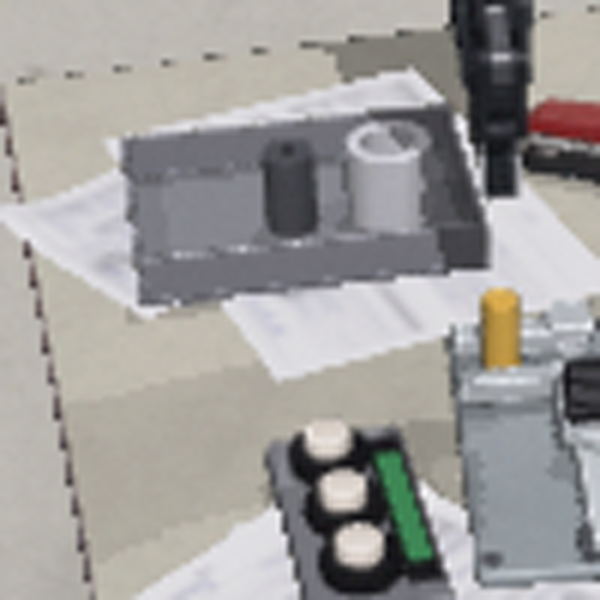

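Call:
{"fn": "carry_out", "kwargs": {
  "targets": [
    [12.5, 24, 0, 0, 0, 0, 135],
    [12.5, 24, 0, 0, 0, 0, 135],
    [12.5, 23.5, 0, 0, 0, 0, 135],
    [0, 0, 0, 0, 0, 0, 135],
    [0, 0, 0, 0, 0, 0, 135]
  ]
}}

```text
clock: 60.47
position: [0.5592, -0.0064, 0.1324]
tool_rot: [3.141, 0.002, -0.143]
force: [-1.7, 1.2, -0.5]
grip_width: 0.0401
```

Call:
{"fn": "carry_out", "kwargs": {
  "targets": [
    [0, 0, 0, 0, 0, 0, 135],
    [0, 0, 0, 0, 0, 0, 135],
    [0, 0, 0, 0, 0, 0, 135],
    [0, 0, 0, 0, 0, 0, 135]
  ]
}}

```text
clock: 60.8
position: [0.5595, -0.0042, 0.1336]
tool_rot: [-3.141, 0.0, -0.139]
force: [-0.0, 0.5, 0.3]
grip_width: 0.0403
```

```bash
python3 - <<'E'
from d import *
a=cal(.0375,-.085)
deltas([(*a,.135),(*a,.045)])
E
```

```text
t 60.8 pos [ 0.5595 -0.0042  0.1336] rpy [-1.7999e+02  2.0000e-02 -7.9700e+00] F [-0.   0.5  0.3] w 0.0403
rot units 0.01 mod half turn 0.01
(np.float64(0.5603053389962034), np.float64(-0.004891777129035935), 0.135) -> tool mm [ 0.9  0.6 -1.4]
(np.float64(0.5603053389962034), np.float64(-0.004891777129035935), 0.045) -> tool mm [ 0.  0. 90.]
```

Call:
{"fn": "carry_out", "kwargs": {
  "targets": [
    [1, 0, 25, 0, 0, 0, 135],
    [0, 0, 25, 0, 0, 0, 135],
    [0, 0, 22, 0, 0, 0, 135],
    [0, 0, 12, 0, 0, 0, 135],
    [0, 0, 4, 0, 0, 0, 135]
  ]
}}

```text
clock: 61.22
position: [0.5597, -0.0048, 0.044]
tool_rot: [3.141, 0.003, -0.14]
force: [0.1, -0.3, -0.6]
grip_width: 0.0404
```

Call:
{"fn": "carry_out", "kwargs": {
  "targets": [
    [0, 0, 0, 0, 0, 0, 135],
    [0, -3, 0, 0, 0, 0, 135],
    [0, -3, 0, 0, 0, 0, 135],
    [0, -3, 0, 0, 0, 0, 135],
    [0, -3, 0, 0, 0, 0, 135]
  ]
}}

```text
clock: 61.63
position: [0.5628, 0.0074, 0.0465]
tool_rot: [-3.141, -0.001, -0.14]
force: [-0.2, 0.4, 0.2]
grip_width: 0.0401
```

Call:
{"fn": "carry_out", "kwargs": {
  "targets": [
    [0, -2, 0, 0, 0, 0, 135],
    [0, -2, 0, 0, 0, 0, 135],
    [0, -1, 0, 0, 0, 0, 135],
    [0, 0, 0, 0, 0, 0, 135]
  ]
}}

```text
clock: 61.97
position: [0.5631, 0.0119, 0.0458]
tool_rot: [-3.142, -0.0, -0.14]
force: [0.2, -0.2, -0.2]
grip_width: 0.0402
```

```bash
python3 g.py
```

```text
cal x 0.0379 cal y -0.068 gap if pushing 26.8 F [ 0.2 -0.2 -0.2] Fy_cal -0.2 z 0.0458 t 61.9667
```

Call:
{"fn": "carry_out", "kwargs": {
  "targets": [
    [0, -1, 0, 0, 0, 0, 135],
    [0, -1, 0, 0, 0, 0, 135],
    [0, -1, 0, 0, 0, 0, 135],
    [0, -1, 0, 0, 0, 0, 135],
    [0, -1, 0, 0, 0, 0, 135]
  ]
}}

```text
clock: 62.38
position: [0.5638, 0.0166, 0.0457]
tool_rot: [3.141, -0.0, -0.14]
force: [1.8, -2.4, 1.2]
grip_width: 0.0403
```

Call:
{"fn": "carry_out", "kwargs": {
  "targets": [
    [0, -0.4, 0, 0, 0, 0, 135],
    [0, -0.4, 0, 0, 0, 0, 135],
    [0, 0, 0, 0, 0, 0, 135]
  ]
}}

```text
clock: 62.63
position: [0.5639, 0.0175, 0.0457]
tool_rot: [3.142, -0.0, -0.14]
force: [0.2, -2.1, 1.7]
grip_width: 0.0403
```

Call:
{"fn": "carry_out", "kwargs": {
  "targets": [
    [0, -0.4, 0, 0, 0, 0, 135],
    [0, 0, 0, 0, 0, 0, 135]
  ]
}}

```text
clock: 62.8
position: [0.5639, 0.0179, 0.0457]
tool_rot: [-3.142, -0.0, -0.14]
force: [0.7, -3.5, 1.4]
grip_width: 0.0399
```

```bash
python3 g.py
```

```text
cal x 0.0379 cal y -0.0619 gap if pushing 20.7 F [ 0.7 -3.5  1.4] Fy_cal -3.4 z 0.0457 t 62.8
```

Call:
{"fn": "carry_out", "kwargs": {
  "targets": [
    [0, -0.4, 0, 0, 0, 0, 135],
    [0, -0.4, 0, 0, 0, 0, 135],
    [0, 0, 0, 0, 0, 0, 135]
  ]
}}

```text
clock: 63.05
position: [0.5641, 0.0186, 0.0457]
tool_rot: [3.142, -0.0, -0.14]
force: [1.4, -2.8, 2.5]
grip_width: 0.0404
```

Call:
{"fn": "carry_out", "kwargs": {
  "targets": [
    [0, -0.4, 0, 0, 0, 0, 135],
    [0, 0, 0, 0, 0, 0, 135]
  ]
}}

```text
clock: 63.22
position: [0.5641, 0.0188, 0.0457]
tool_rot: [3.141, -0.0, -0.14]
force: [1.3, -4.9, 2.2]
grip_width: 0.0405
```

Call:
{"fn": "carry_out", "kwargs": {
  "targets": [
    [0, -0.4, 0, 0, 0, 0, 135],
    [0, 0, 0, 0, 0, 0, 135]
  ]
}}

```text
clock: 63.38
position: [0.5642, 0.0189, 0.0457]
tool_rot: [3.141, -0.0, -0.141]
force: [1.8, -6.5, 1.2]
grip_width: 0.0407
```

```bash
python3 g.py
```

```text
cal x 0.038 cal y -0.0609 gap if pushing 19.7 F [ 1.8 -6.5  1.2] Fy_cal -6.1 z 0.0457 t 63.3833
```

Blocked, at the expected position. Release, lift, and store.

Call:
{"fn": "carry_out", "kwargs": {
  "targets": [
    [0, 2, 0, 0, 0, 0, 135],
    [0, 6, 0, 0, 0, 0, 135],
    [0, 7, 0, 0, 0, 0, 135],
    [0, 0, 0, 0, 0, 0, 135],
    [0, 0, -20, 0, 0, 0, 135]
  ]
}}

```text
clock: 63.8
position: [0.5601, 0.004, 0.0632]
tool_rot: [3.141, 0.005, -0.141]
force: [0.5, 0.8, 0.0]
grip_width: 0.0401
```

Call:
{"fn": "carry_out", "kwargs": {
  "targets": [
    [0, 0, -30, 0, 0, 0, 135],
    [0, 0, -25, 0, 0, 0, 135],
    [0, 0, 0, 0, 0, 0, 255],
    [0, 0, 0, 0, 0, 0, 255]
  ]
}}

```text
clock: 64.13
position: [0.5626, 0.0046, 0.1219]
tool_rot: [-3.141, -0.002, -0.14]
force: [-0.2, 0.3, -0.3]
grip_width: 0.0172
```

```bash
python3 - <<'E'
from d import *
deltas([(.427,-.0445,.12),(.427,-.0445,.050)])
f=bot.grab_frame("side"); print(topface(f,cal(0,-.01),.03,.062))
E
```

```text
t 64.13 pos [0.5626 0.0046 0.1219] rpy [-1.7996e+02 -1.3000e-01 -8.0500e+00] F [-0.2  0.3 -0.3] w 0.0172
rot units -0.01 mod half turn -0.01
(0.427, -0.0445, 0.12) -> tool mm [-127.5   67.5    1.9]
(0.427, -0.0445, 0.05) -> tool mm [ 0.  0. 70.]
(28, array([0.5339, 0.071 , 0.0602]), array([0.5346, 0.0718, 0.0102]))
```

Call:
{"fn": "carry_out", "kwargs": {
  "targets": [
    [-32, 17, 0, 0, 0, 0, 255],
    [-32, 17, 0, 0, 0, 0, 255],
    [-32, 17, 0, 0, 0, 0, 255],
    [-31.5, 16.5, 0, 0, 0, 0, 255],
    [0, 0, 0, 0, 0, 0, 255]
  ]
}}

```text
clock: 64.6
position: [0.4195, -0.0466, 0.1196]
tool_rot: [3.14, 0.006, -0.143]
force: [2.0, -0.2, 1.0]
grip_width: 0.0003
```

Call:
{"fn": "carry_out", "kwargs": {
  "targets": [
    [0, 0, 25, 0, 0, 0, 255],
    [0, 0, 25, 0, 0, 0, 255],
    [0, 0, 10, 0, 0, 0, 255],
    [0, 0, 5, 0, 0, 0, 255],
    [0, 0, 0, 0, 0, 0, 255]
  ]
}}

```text
clock: 65.02
position: [0.4253, -0.0444, 0.0544]
tool_rot: [3.141, 0.003, -0.14]
force: [0.3, -0.8, 0.4]
grip_width: -0.0
```

Call:
{"fn": "carry_out", "kwargs": {
  "targets": [
    [0, 0, 0, 0, 0, 0, 255],
    [0, 0, 0, 0, 0, 0, 255],
    [0, 0, 0, 0, 0, 0, 255]
  ]
}}

```text
clock: 65.27
position: [0.4267, -0.0444, 0.0563]
tool_rot: [-3.141, -0.001, -0.14]
force: [-0.3, -0.7, 0.4]
grip_width: 0.0
```

```bash
python3 - <<'E'
from d import *
deltas([(.427,-.0445,.0395)])
E
```

```text
t 65.27 pos [ 0.4267 -0.0444  0.0563] rpy [-1.7999e+02 -6.0000e-02 -8.0300e+00] F [-0.3 -0.7  0.4] w 0.0
rot units -0.01 mod half turn -0.01
(0.427, -0.0445, 0.0395) -> tool mm [ 0.3  0.1 16.8]
```

Call:
{"fn": "carry_out", "kwargs": {
  "targets": [
    [0, 0, 8, 0, 0, 0, 255],
    [0, 0, 4, 0, 0, 0, 255],
    [0, 0, 3, 0, 0, 0, 255],
    [0, 0, 2, 0, 0, 0, 255],
    [0, 0, 0, 0, 0, 0, 255]
  ]
}}

```text
clock: 65.68
position: [0.4265, -0.0444, 0.0384]
tool_rot: [-3.142, -0.0, -0.14]
force: [1.2, 0.3, 3.6]
grip_width: -0.0001
```

Call:
{"fn": "carry_out", "kwargs": {
  "targets": [
    [0, 0, 0, 0, 0, 0, 255],
    [0, 0, 0, 0, 0, 0, 255]
  ]
}}

```text
clock: 65.85
position: [0.4265, -0.0444, 0.0388]
tool_rot: [-3.142, -0.0, -0.14]
force: [1.7, 0.8, 4.0]
grip_width: -0.0001
```

Call:
{"fn": "carry_out", "kwargs": {
  "targets": [
    [0, 0, -5, 0, 0, 0, 255],
    [0, 0, -25, 0, 0, 0, 255],
    [0, 0, -30, 0, 0, 0, 255],
    [0, 0, -25, 0, 0, 0, 110],
    [0, 0, 0, 0, 0, 0, 110]
  ]
}}

```text
clock: 66.27
position: [0.4276, -0.0446, 0.1277]
tool_rot: [-3.141, -0.005, -0.141]
force: [0.7, -0.2, 0.9]
grip_width: 0.0232
```

```bash
python3 - <<'E'
from d import *
a=cal(0,-.010)
deltas([(*a,.125),(*a,.040)])
E
```

```text
t 66.27 pos [ 0.4276 -0.0446  0.1277] rpy [-179.96   -0.27   -8.06] F [ 0.7 -0.2  0.9] w 0.0232
rot units -0.01 mod half turn -0.01
(np.float64(0.5336082689903994), np.float64(0.0745973193125843), 0.125) -> tool mm [  88.4 -132.8    2.7]
(np.float64(0.5336082689903994), np.float64(0.0745973193125843), 0.04) -> tool mm [ 0.  0. 85.]
```

Call:
{"fn": "carry_out", "kwargs": {
  "targets": [
    [22.5, -33.5, 0, 0, 0, 0, 110],
    [22.5, -33.5, 0, 0, 0, 0, 110],
    [22.5, -33, 0, 0, 0, 0, 110],
    [22.5, -33, 0, 0, 0, 0, 110],
    [0, 0, 0, 0, 0, 0, 110]
  ]
}}

```text
clock: 66.68
position: [0.5375, 0.0812, 0.1238]
tool_rot: [-3.138, -0.002, -0.135]
force: [-1.8, 0.3, 0.7]
grip_width: 0.0481
```

Call:
{"fn": "carry_out", "kwargs": {
  "targets": [
    [0, 0, 0, 0, 0, 0, 110],
    [0, 0, 0, 0, 0, 0, 110],
    [0, 0, 0, 0, 0, 0, 110],
    [0, 0, 0, 0, 0, 0, 110]
  ]
}}

```text
clock: 67.02
position: [0.5335, 0.0737, 0.1239]
tool_rot: [3.141, 0.0, -0.142]
force: [-0.3, 1.1, -0.3]
grip_width: 0.0486
```

Call:
{"fn": "carry_out", "kwargs": {
  "targets": [
    [0, 0, 25, 0, 0, 0, 110],
    [0, 0, 25, 0, 0, 0, 110],
    [0, 0, 15, 0, 0, 0, 110],
    [0, 0, 5, 0, 0, 0, 110],
    [0, 0, 0, 0, 0, 0, 110]
  ]
}}

```text
clock: 67.43
position: [0.5333, 0.074, 0.053]
tool_rot: [3.141, 0.002, -0.141]
force: [-0.3, -1.0, -0.1]
grip_width: 0.0489
```

```bash
python3 - <<'E'
from d import *
a=cal(0,-.010)
deltas([(*a,.060),(*a,.040)])
E
```

```text
t 67.43 pos [0.5333 0.074  0.053 ] rpy [ 1.7996e+02  1.0000e-01 -8.0800e+00] F [-0.3 -1.  -0.1] w 0.0489
rot units -0.01 mod half turn -0.01
(np.float64(0.5336082689903994), np.float64(0.0745973193125843), 0.06) -> tool mm [ 0.2 -0.6 -7. ]
(np.float64(0.5336082689903994), np.float64(0.0745973193125843), 0.04) -> tool mm [ 0.  0. 20.]
```

Call:
{"fn": "carry_out", "kwargs": {
  "targets": [
    [0, 0, 6, 0, 0, 0, 110],
    [0, 0, 6, 0, 0, 0, 110],
    [0, 0, 1, 0, 0, 0, 110],
    [0, 0, 0, 0, 0, 0, 110],
    [0, 0, 0, 0, 0, 0, 110]
  ]
}}

```text
clock: 67.85
position: [0.5342, 0.0747, 0.041]
tool_rot: [-3.141, -0.0, -0.14]
force: [-0.0, 0.3, 0.1]
grip_width: 0.0488
```

```bash
python3 - <<'E'
from d import *
a=cal(0,-.010)
deltas([(*a,.0395)])
E
```

```text
t 67.85 pos [0.5342 0.0747 0.041 ] rpy [-1.7999e+02 -2.0000e-02 -8.0400e+00] F [-0.   0.3  0.1] w 0.0488
rot units -0.01 mod half turn -0.01
(np.float64(0.5336082689903994), np.float64(0.0745973193125843), 0.0395) -> tool mm [-0.5  0.2  1.5]
```

Call:
{"fn": "carry_out", "kwargs": {
  "targets": [
    [-0.5, 0, 1, 0, 0, 0, 140],
    [0, 0, 0, 0, 0, 0, 170],
    [0, 0, 0, 0, 0, 0, 185],
    [0, 0, 0, 0, 0, 0, 200],
    [0, 0, 0, 0, 0, 0, 222]
  ]
}}

```text
clock: 68.27
position: [0.5336, 0.0746, 0.0399]
tool_rot: [3.141, -0.0, -0.14]
force: [-1.9, -1.9, 5.2]
grip_width: 0.0188
```

Call:
{"fn": "carry_out", "kwargs": {
  "targets": [
    [0, 0, 0, 0, 0, 0, 222],
    [0, 0, 0, 0, 0, 0, 222],
    [0, 0, -5, 0, 0, 0, 222],
    [0, 0, -20, 0, 0, 0, 222],
    [0, 0, -30, 0, 0, 0, 222]
  ]
}}

```text
clock: 68.68
position: [0.5321, 0.0748, 0.0936]
tool_rot: [3.14, 0.004, -0.14]
force: [-0.4, -0.4, -0.4]
grip_width: 0.0193
```

Call:
{"fn": "carry_out", "kwargs": {
  "targets": [
    [0, 0, -30, 0, 0, 0, 222],
    [0, 0, -10, 0, 0, 0, 222],
    [0, 0, 0, 0, 0, 0, 222],
    [0, 0, 0, 0, 0, 0, 222]
  ]
}}

```text
clock: 69.02
position: [0.5336, 0.0749, 0.1349]
tool_rot: [-3.141, -0.001, -0.14]
force: [-0.1, -1.2, -1.2]
grip_width: 0.0193
```

```bash
python3 - <<'E'
from d import *
deltas([(.407,.272,.13),(.407,.272,.036)])
E
```

```text
t 69.02 pos [0.5336 0.0749 0.1349] rpy [-1.7997e+02 -4.0000e-02 -8.0300e+00] F [-0.1 -1.2 -1.2] w 0.0193
rot units -0.0 mod half turn -0.0
(0.407, 0.272, 0.13) -> tool mm [-152.8 -177.5    4.9]
(0.407, 0.272, 0.036) -> tool mm [ 0.  0. 94.]
```

Call:
{"fn": "carry_out", "kwargs": {
  "targets": [
    [-21.5, -25.5, 0, 0, 0, 0, 222],
    [-22, -25.5, 0, 0, 0, 0, 222],
    [-22, -25.5, 0, 0, 0, 0, 222],
    [-22, -25.5, 0, 0, 0, 0, 222],
    [-22, -25.5, 0, 0, 0, 0, 222]
  ]
}}

```text
clock: 69.43
position: [0.4412, 0.2171, 0.1334]
tool_rot: [3.14, 0.002, -0.14]
force: [0.3, 1.0, -1.2]
grip_width: 0.019
```

Call:
{"fn": "carry_out", "kwargs": {
  "targets": [
    [-22, -25, 0, 0, 0, 0, 222],
    [-22, -25, 0, 0, 0, 0, 222],
    [0, 0, 0, 0, 0, 0, 222],
    [0, 0, 0, 0, 0, 0, 222],
    [0, 0, 0, 0, 0, 0, 222]
  ]
}}

```text
clock: 69.85
position: [0.4061, 0.2714, 0.1338]
tool_rot: [3.14, 0.001, -0.14]
force: [0.1, 0.1, -1.2]
grip_width: 0.0191
```

Call:
{"fn": "carry_out", "kwargs": {
  "targets": [
    [0, 0, 0, 0, 0, 0, 222],
    [0, 0, 25, 0, 0, 0, 222],
    [0, 0, 25, 0, 0, 0, 222],
    [0, 0, 25, 0, 0, 0, 222],
    [0, 0, 12, 0, 0, 0, 222]
  ]
}}

```text
clock: 70.27
position: [0.4061, 0.2702, 0.0452]
tool_rot: [3.14, 0.002, -0.142]
force: [-0.8, -0.3, -1.6]
grip_width: 0.0192
```

Call:
{"fn": "carry_out", "kwargs": {
  "targets": [
    [0, 0, 4, 0, 0, 0, 222],
    [0, 0, 0, 0, 0, 0, 222],
    [0, 0, 0, 0, 0, 0, 222],
    [0, 0, 0, 0, 0, 0, 222],
    [0, 0, 0, 0, 0, 0, 222]
  ]
}}

```text
clock: 70.68
position: [0.4069, 0.2722, 0.0446]
tool_rot: [-3.14, -0.001, -0.141]
force: [1.1, 0.3, -1.4]
grip_width: 0.019
```

```bash
python3 - <<'E'
from d import *
deltas([(.407,.272,.0318)])
E
```

```text
t 70.68 pos [0.4069 0.2722 0.0446] rpy [-1.7994e+02 -6.0000e-02 -8.0600e+00] F [ 1.1  0.3 -1.4] w 0.019
rot units -0.01 mod half turn -0.01
(0.407, 0.272, 0.0318) -> tool mm [ 0.1  0.2 12.8]
```

Call:
{"fn": "carry_out", "kwargs": {
  "targets": [
    [0, 0, 5, 0, 0, 0, 222],
    [0, 0, 4, 0, 0, 0, 222],
    [0, 0, 2, 0, 0, 0, 222],
    [0, 0, 0.6, 0, 0, 0, 222],
    [0, 0, 0, 0, 0, 0, 222]
  ]
}}

```text
clock: 71.1
position: [0.4063, 0.2719, 0.032]
tool_rot: [3.141, 0.0, -0.14]
force: [0.1, 0.4, -2.3]
grip_width: 0.0186
```

Call:
{"fn": "carry_out", "kwargs": {
  "targets": [
    [0, 0, 0.5, 0, 0, 0, 222],
    [0, 0, 0.2, 0, 0, 0, 222]
  ]
}}

```text
clock: 71.27
position: [0.4065, 0.272, 0.0318]
tool_rot: [-3.141, -0.0, -0.14]
force: [-3.0, -2.5, 17.3]
grip_width: 0.0189
```

Call:
{"fn": "carry_out", "kwargs": {
  "targets": [
    [0, 0, -0.7, 0, 0, 0, 215],
    [0, 0, 0, 0, 0, 0, 195],
    [0, 0, 0, 0, 0, 0, 180],
    [0, 0, 0, 0, 0, 0, 160],
    [0, 0, 0, 0, 0, 0, 140]
  ]
}}

```text
clock: 71.68
position: [0.4063, 0.272, 0.032]
tool_rot: [3.142, 0.0, -0.14]
force: [0.0, -0.7, -0.3]
grip_width: 0.0388
```

Call:
{"fn": "carry_out", "kwargs": {
  "targets": [
    [0, 0, 0, 0, 0, 0, 140],
    [0, 0, -15, 0, 0, 0, 140],
    [0, 0, -25, 0, 0, 0, 140],
    [0, 0, -35, 0, 0, 0, 140],
    [0, 0, -15, 0, 0, 0, 255]
  ]
}}

```text
clock: 72.1
position: [0.407, 0.2724, 0.1251]
tool_rot: [-3.14, -0.002, -0.141]
force: [0.4, -0.9, 0.1]
grip_width: 0.0279
```

Call:
{"fn": "carry_out", "kwargs": {
  "targets": [
    [0, 0, 0, 0, 0, 0, 255],
    [0, 0, 0, 0, 0, 0, 255],
    [0, 0, 0, 0, 0, 0, 255]
  ]
}}

```text
clock: 72.35
position: [0.4061, 0.2718, 0.1216]
tool_rot: [3.141, 0.0, -0.14]
force: [0.4, 0.1, -0.1]
grip_width: -0.0001
```

```bash
python3 - <<'E'
from d import *
deltas([(.427,-.0895,.12),(.427,-.0895,.05)])
f=bot.grab_frame("side")
for n,c in (("tube",(.511,.265)),("roller",(.452,.268)),("rod",(.407,.272))): print(n,topface(f,c,.03,.054))
crop(f["color"],230,430,130,280,4,"pics/s10.png")
E
```

```text
t 72.35 pos [0.4061 0.2718 0.1216] rpy [ 1.7998e+02  2.0000e-02 -8.0400e+00] F [ 0.4  0.1 -0.1] w -0.0001
rot units -0.01 mod half turn -0.01
(0.427, -0.0895, 0.12) -> tool mm [ 71.  354.9   1.6]
(0.427, -0.0895, 0.05) -> tool mm [ 0.  0. 70.]
tube (79, array([0.5125, 0.2627, 0.0534]), array([0.512 , 0.2654, 0.0269]))
roller (40, array([0.4544, 0.2661, 0.0534]), array([0.4561, 0.2679, 0.0178]))
rod (21, array([0.4071, 0.268 , 0.0534]), array([0.4057, 0.2706, 0.0122]))
```

View pics/s10.png

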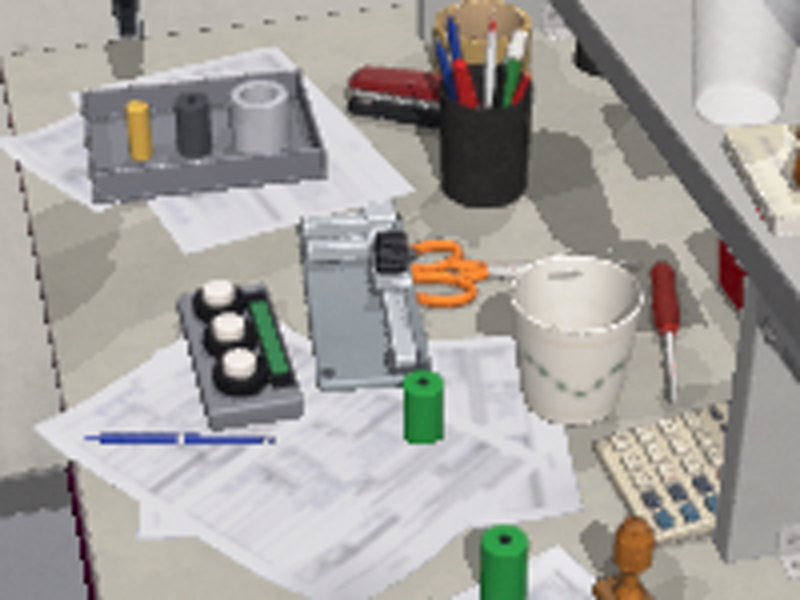

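All three stand in the tray (rod 139,130; roller 193,125; tube 258,118). Now the send key.

Call:
{"fn": "carry_out", "kwargs": {
  "targets": [
    [6.5, 32, 0, 0, 0, 0, 255],
    [6.5, 32, 0, 0, 0, 0, 255],
    [6.5, 32, 0, 0, 0, 0, 255],
    [6.5, 32, 0, 0, 0, 0, 255],
    [6.5, 32, 0, 0, 0, 0, 255]
  ]
}}

```text
clock: 72.82
position: [0.4155, 0.1074, 0.1212]
tool_rot: [3.141, 0.001, -0.14]
force: [1.2, -0.7, 1.0]
grip_width: -0.0003
```

Call:
{"fn": "carry_out", "kwargs": {
  "targets": [
    [6.5, 32, 0, 0, 0, 0, 255],
    [6.5, 32, 0, 0, 0, 0, 255],
    [6.5, 32, 0, 0, 0, 0, 255],
    [6.5, 32, 0, 0, 0, 0, 255],
    [6.5, 32, 0, 0, 0, 0, 255]
  ]
}}

```text
clock: 73.23
position: [0.4253, -0.0555, 0.1213]
tool_rot: [3.141, 0.002, -0.14]
force: [0.9, -0.3, 0.6]
grip_width: 0.0001
```

Call:
{"fn": "carry_out", "kwargs": {
  "targets": [
    [6, 34, 0, 0, 0, 0, 255],
    [0, 0, 0, 0, 0, 0, 255],
    [0, 0, 0, 0, 0, 0, 255],
    [0, 0, 0, 0, 0, 0, 255],
    [0, 0, 0, 0, 0, 0, 255]
  ]
}}

```text
clock: 73.65
position: [0.427, -0.0875, 0.1216]
tool_rot: [-3.141, 0.001, -0.139]
force: [0.1, 0.8, 0.2]
grip_width: -0.0
```

Call:
{"fn": "carry_out", "kwargs": {
  "targets": [
    [0, 0, 20, 0, 0, 0, 255],
    [0, 0, 20, 0, 0, 0, 255],
    [0, 0, 15, 0, 0, 0, 255],
    [0, 0, 5, 0, 0, 0, 255],
    [0, 0, 0, 0, 0, 0, 255]
  ]
}}

```text
clock: 74.07
position: [0.4265, -0.0875, 0.0612]
tool_rot: [-3.142, 0.002, -0.139]
force: [-0.4, 0.7, -0.4]
grip_width: 0.0001
```

Call:
{"fn": "carry_out", "kwargs": {
  "targets": [
    [0, 0, 0, 0, 0, 0, 255],
    [0, 0, 0, 0, 0, 0, 255],
    [0, 0, 0, 0, 0, 0, 255]
  ]
}}

```text
clock: 74.32
position: [0.4277, -0.0884, 0.0629]
tool_rot: [-3.142, -0.001, -0.14]
force: [0.2, 0.8, -0.7]
grip_width: 0.0001
```

```bash
python3 - <<'E'
from d import *
deltas([(.427,-.0895,.0395)])
E
```

```text
t 74.32 pos [ 0.4277 -0.0884  0.0629] rpy [-1.80e+02 -8.00e-02 -8.02e+00] F [ 0.2  0.8 -0.7] w 0.0001
rot units -0.0 mod half turn -0.0
(0.427, -0.0895, 0.0395) -> tool mm [-0.5  1.2 23.4]
```

Call:
{"fn": "carry_out", "kwargs": {
  "targets": [
    [-0.5, 1, 8, 0, 0, 0, 255],
    [0, 0, 6, 0, 0, 0, 255],
    [0, 0, 4, 0, 0, 0, 255],
    [0, 0, 3.5, 0, 0, 0, 255],
    [0, 0, 2, 0, 0, 0, 255]
  ]
}}

```text
clock: 74.73
position: [0.4264, -0.0894, 0.038]
tool_rot: [3.142, 0.001, -0.14]
force: [-0.6, -0.6, 5.3]
grip_width: -0.0
```

Call:
{"fn": "carry_out", "kwargs": {
  "targets": [
    [0, 0, 0, 0, 0, 0, 255],
    [0, 0, 0, 0, 0, 0, 255]
  ]
}}

```text
clock: 74.9
position: [0.4264, -0.0894, 0.0384]
tool_rot: [3.142, 0.0, -0.14]
force: [-0.5, -0.4, 2.7]
grip_width: -0.0004
```

Call:
{"fn": "carry_out", "kwargs": {
  "targets": [
    [0, 0, -5, 0, 0, 0, 255],
    [0, 0, -25, 0, 0, 0, 255],
    [0, 0, -30, 0, 0, 0, 255],
    [0, 0, -35, 0, 0, 0, 255],
    [0, 0, -20, 0, 0, 0, 255]
  ]
}}

```text
clock: 75.32
position: [0.4269, -0.0895, 0.1567]
tool_rot: [-3.141, -0.002, -0.141]
force: [0.6, 0.3, 0.4]
grip_width: -0.0001
```

Call:
{"fn": "carry_out", "kwargs": {
  "targets": [
    [0, 0, 0, 0, 0, 0, 255],
    [0, 0, 0, 0, 0, 0, 255],
    [0, 0, 0, 0, 0, 0, 255]
  ]
}}

```text
clock: 75.57
position: [0.4262, -0.0893, 0.1534]
tool_rot: [-3.142, 0.0, -0.14]
force: [-0.2, 0.5, -0.5]
grip_width: 0.0004
```

```bash
python3 - <<'E'
from d import *
deltas([])
f=bot.grab_frame("side"); crop(f["color"],230,430,130,330,3,"pics/s11.png")
E
```

```text
t 75.57 pos [ 0.4262 -0.0893  0.1534] rpy [-1.80e+02  1.00e-02 -8.03e+00] F [-0.2  0.5 -0.5] w 0.0004
rot units -0.01 mod half turn -0.01
```

View pics/s11.png

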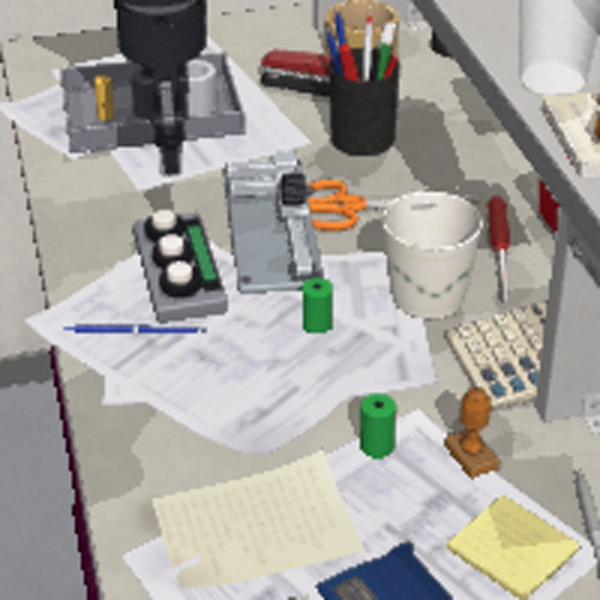

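```bash
python3 -c "
from workcell import bot
print(bot.job_done())"
```

```text
the job is handed in; nothing more can be done
None
```

The job is done and handed in at 75.6 s of the 210 s allowed; no verdict was reported. There was no square block in this run. I zeroed the caliper with its jaws shut, then measured the tube, the roller and the rod in that order. Each was stored while it sat between the jaws, then stood in the tray, and I pressed send last.

**Jaw closings:** each one stopped against a firm block at 6–8 N. My estimate of the gap from the tool position was about 50.3, 29.6 and 19.7 mm, against nominal 50, 30 and 20 mm. I did not read the caliper's display.

**Keys:** each went down about 5–6 mm, where 3 mm counts as pressed. The zero key reached its stop and read 24 N.

**Last pictures:** the tube, roller and rod stood upright in the tray before I pressed send. In the final picture, with the arm clear and all keys up, the gripper hides most of the roller. The mug, stamp and both green look-alikes appear unmoved; only a corner of the hole punch was in view.

**Checks that disagreed:**
- The two cameras differed by 2–3 mm in y, so I averaged them and relied on the shut-jaw contact position for the fit in the caliper.
- Setting parts down briefly read up to 34 N at the wrist, more than I meant but under the limits.
- I could not measure jaw tilt directly.

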